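# Clamp a batten to a strip with self-closing tweezers

## Robot

A 7-joint arm with a two-finger parallel gripper is mounted at the origin on a cart in front of the work surface, level with it; the furniture and walls round the work are solid. World frame = base frame: x ahead of the robot, y to its left, z up, the work surface at z = 0. Lengths are in m, angles in rad, forces in N, time in s.
With the tool pointing down it reaches from about 0.425 to 0.925 m from the base axis. Payload 6.8 kg.
Tool frame: the origin (TCP) lies at the very end of the fingers, on their centre line; the grasp point (between the pads) lies 19 mm behind it (tcp_to_grasp is the distance from the TCP to the grasp point, in m); z points along the fingers, y is the direction in which the jaws open and shut (so a half turn about z gives the same grasp; the last joint's range is limited). The gripper opens to 85 mm and grips with 20 to 120 N. Pads are 22 mm wide; open, the fingers measure 114 mm over their backs; the gripper's body (76 mm by 85 mm) begins 54 mm behind the grasp point. The pads swing forward as they close: fully open they stand 13 mm farther back than shut.
Start: joints at [1.108, 0.477, 0.022, 1.555, -0.011, 1.109, -0.083], TCP at [0.235, -0.633, 0.201] pointing down, gripper open.
Joint ranges: [-2.96, 2.96], [-0.34, 2.1], [-1.41, 1.46], [0.24, 2.44], [-1.37, 4.51], [0.17, 1.92], [-2.96, 2.96]. Speed limits (rad/s): [2.39, 2.39, 3.14, 3.14, 3.14, 3.14, 3.14].

## Interface

Orientations are given as a unit quaternion [w, x, y, z].
In Python, from station import * gives the robot as it stands.
- The arm moves only by the tool apply_moves, never from a script. Its argument "increments" is one flat list of numbers, 5 for each row, row after row: the finger opening in mm, from 0 to 85.4, then the shift along the tool's x, y, z in mm, then the turn about the tool's z in degrees. In form: [claw, tx, ty, tz, roll, claw, tx, ty, tz, roll, ...]. A call has 1 to 12 rows; each row shifts and turns the pose as measured when the row begins, along the tool's axes as they then stand; what a row does not reach is not made up. A row lasts 1/8 s, in which the tool goes at most 62.5 mm and 10.7 degrees, less where a joint would pass 70% of its speed; a pose out of reach is approached as far as the arm can. A call with a gripper value outside its range is refused whole. The fingers move at their own pace and stop on an object; "squeeze" is the grip in N (left out, the last holds). Time passes only in rows, so rows that do not move let the fingers close. It gives the time, the measured TCP pose, the force and the opening at its end, in the units of the state.
- get_obs(): the state, without advancing time (a new reading comes with each control period).
- read_camera(name): name is "scene" or "top"; returns (picture, depth): 384x512x3 uint8, blue, green, red; 384x512 float32, m along the optical axis (not along the pixel's ray), 0 where there is no reading.
- get_calibration(name): a dict with "mtx" (3x3 intrinsics, pixels), "camera_from_world" (4x4, takes a point from world to camera coordinates). Camera axes: x right, y down, z forward; pixel columns grow to the right and rows downward; lengths in m; the calibration is good to about 2 mm. A picture is of the moment at which its call begins. get_calibration takes no time and is no camera call.
- hand_in(): hands the job in, once; it reports no verdict.
Trained networks look in the newest picture that a camera, given by its name, has taken for a name from the list of things; names that differ only in an ending like _2 or _b are one class to them, and where a whole thing is asked for, a point or a joint stands for the part that bears it (a point fixed in the world has none). Each returns a list of dicts, best first, with "p" (0 to 1); they miss things now and then, are a little off and sometimes report something else, mostly with a low value. They report only what shows in the picture. A call takes as long as a camera call.
- outline_of(camera, thing): "pixels" (384x512 bool, what is visible of it) and "extent" ([centre column, centre row, width, height] in pixels, round what is visible of it).
The state is a dict: "t": time; "q": joint angles; "joint_vel": joint speeds; "joint_torque": joint torques, N m; "eef_pos": TCP position; "tool_rot": TCP orientation; "contact_force": force on the tool from outside, world axes, zero at the start; "torque": the same for the moment, N m; "gripper_width": opening from 0.0 (shut) to 1.0 (fully open).
Only numpy, scipy, OpenCV 4.12 (cv2) and the standard library are available. Lean on these libraries where they do the work, as an engineer would, in place of code of your own. Each camera call takes 0.05 s, during which the arm holds its last target.

## Task

Prepare the joint for gluing: without picking it up, slide the loose wooden batten flat against the side of the aluminium strip that sticks out of the holding block, with its end level with the strip's free end. Then squeeze the self-closing tweezers open, bring the open jaws around that free end, one on either side of strip and batten, and let go so that the tips pinch the two together, the tweezers lying flat on the table. Leave all the other things where they are.

Things in the scene. Friction and masses are not known exactly. Their poses are not given: they have to be found in the camera images.
- jig: Grey holding block on a dark foot, fixed to the table, 60 x 64 mm (x, y), 50 high, an aluminium strip sticking out of its middle along -x. Origin on the table under the block's middle, z up. Strip: from the block's face (x = -30) to its free end (x = -120), 6 mm thick (y -3 to +3), on edge from z = 2 to 28, rigid. The batten belongs against its +y face.
- strip_end (a point): Point on the table under the middle of the strip's free end; axes as jig (the strip runs from here along +x to the block)
- batten: Loose plain wooden batten lying on the table, 84 mm long (x), 16 wide (y), 24 high, about 60 g. Origin under its middle. It starts on the jig's +y side, clear of the strip, askew by up to 0.3 rad, its -x end 10 to 30 mm beyond the strip's free end. In place: its middle at x = -78, y = 11 in the jig's frame, parallel to the strip.
- tweezers: Large self-closing steel tweezers with crossing arms, lying flat, 186 mm long, 30 high, about 70 g, a cork grip on each side. Origin on the table under the middle of the grips; x points to the tips (x = 105), heel at x = -78. Grips: x -28 to +28, z 3 to 29; outer faces 54 apart left alone (62 at the front end), 36 and parallel when squeezed to the stop.
- tweezers_left (a joint): Swing of the arm with the left (+y) grip: 0 = left alone, tips shut; 0.15 rad = squeezed to the stop, its tip 25 mm out from the middle line; about 0.065 when gripping strip and batten. A spring closes the tips again when the grips are let go: full squeeze takes about 10 N per grip, the tips press about 2.5 N.
- tweezers_right (a joint): The same for the arm with the right (-y) grip. The arms cross at about x = 42 of the tweezers; forward of x = 72 the fully open jaws leave 49 mm between them, all the way down to 5 mm above the table.
- tip_left (a point): Middle of the tip of the arm with the left (+y) grip, an upright steel roll 10 mm thick, z 4 to 26; this arm crosses over, so the tip opens towards -y of the tweezers
- tip_right (a point): The same for the arm with the right (-y) grip; opens towards +y of the tweezers
- tape_roll: roll of black tape lying flat, 64 x 64 x 18 mm; bystander; origin under its middle
- glue_bottle: glue bottle standing upright, 45 x 45 x 138 mm; bystander; origin under its middle
- marker: capped marker pen lying flat, 132 long (its y), 15 thick mm; bystander; origin under its middle
- led_module: small white lighting strip module lying flat, 95 long (its y), 16 wide, 12 high mm; bystander; origin under its middle
- sanding_block: cork sanding block, 60 x 100 x 28 mm; bystander; origin under its middle
- clear_cup: clear drinking cup standing upright, 71 across, 83 high mm; bystander; origin under its middle
- flat_letter: flat white sign letter, 32 x 27 x 9 mm; bystander; origin under its middle

How it is judged:
By the outcome, as a careful person would: the job done as asked, in the order asked, and still so for the second after the job is handed in, with the robot touching nothing.
It also fails if it takes over 58 s, if anything falls off the work surface, if the arm or the gripper's body presses on something with over 40 N, if the wrist force passes 120 N, or if a joint passes its speed limit or range.

## Working session

There is one attempt and no reset: what is moved stays moved. The work goes in short steps, Python scripts to look and compute and a tool call to move; the robot and the scene stay as the last step left them, time stands still between calls to the robot, and variables do not carry over. Pictures are saved under pics/ and viewed, and the job is handed in when it is done.

Besides the shell and the picture viewer there is one more tool, called after ">>>" by a JSON object that holds its "op" and its "data". apply_moves: Moves the arm, as the interface text tells. Its arguments: {"type":"object","properties":{"increments":{"type":"array"},"squeeze":{"type":"number"}},"required":["increments"]}

```bash
ls; mkdir -p pics
cat > h.py <<'E'
from station import *
import numpy as np, cv2
def look(n,f):
    im,d=read_camera(n); cv2.imwrite('pics/'+f+'.png',im); np.save('pics/'+f+'.npy',d); return im,d
def pts(n,d,mask=None):
    c=get_calibration(n);K=np.array(c['mtx']);T=np.linalg.inv(np.array(c['camera_from_world']))
    if mask is None: mask=d>0
    v,u=np.nonzero(mask&(d>0));z=d[v,u]
    P=np.stack([(u-K[0,2])/K[0,0]*z,(v-K[1,2])/K[1,1]*z,z,np.ones_like(z)])
    return (T@P)[:3].T,u,v
def proj(n,p):
    c=get_calibration(n);K=np.array(c['mtx']);M=np.array(c['camera_from_world'])
    q=M[:3,:3]@np.asarray(p,float)+M[:3,3];q=K@q;return q[:2]/q[2]
E
python3 - <<'E'
from h import *
o=get_obs();print(o)
for n in('scene','top'):
    im,d=look(n,n+'0'); print(get_calibration(n))
    for t in ('jig','batten','tweezers'):
        for r in outline_of(n,t)[:2]: print(n,t,r['p'],r['extent'])
E
```

```text
pics
{'t': 0.0, 'q': array([ 1.10789064,  0.47780011,  0.0223475 ,  1.55643058, -0.01149087,
        1.10933059, -0.08308452]), 'joint_vel': array([ 1.90752723e-03,  3.31861078e-04, -1.19827957e-04,  6.86839423e-04,
       -2.99845359e-05,  6.33928512e-04,  1.47631198e-03]), 'joint_torque': array([-4.34534559e-04, -5.96453190e+01,  1.60747111e+00, -2.81195927e+01,
        1.24726858e-02,  9.38207289e-03, -1.42107348e-05]), 'eef_pos': array([ 0.23425069, -0.63235969,  0.20003475]), 'tool_rot': array([-8.89630122e-04,  9.84301884e-01,  1.76490664e-01, -2.34993621e-04]), 'contact_force': array([ 0.81972506,  0.01079039, -0.05312803]), 'torque': array([ 0.02950755, -0.03098408, -0.01144999]), 'gripper_width': 0.9984102233908901}
{'mtx': array([[469.59346506,   0.        , 259.56869828],
       [  0.        , 469.59346506, 189.57971015],
       [  0.        ,   0.        ,   1.        ]]), 'camera_from_world': array([[-0.68401491, -0.72937216,  0.01182592,  0.43049222],
       [-0.36972908,  0.33267065, -0.86754288,  0.20273044],
       [ 0.62882749, -0.59778465, -0.49722178,  0.95868259],
       [ 0.        ,  0.        ,  0.        ,  1.        ]])}
scene jig 0.66 [324.9, 162.2, 22.5, 8.2]
scene jig 0.61 [220.3, 188.8, 55.4, 24.3]
scene batten 0.58 [239.4, 203.1, 33.7, 18.3]
{'mtx': array([[451.28660701,   0.        , 260.39702209],
       [  0.        , 451.28660701, 189.89614501],
       [  0.        ,   0.        ,   1.        ]]), 'camera_from_world': array([[ 0.02069736, -0.99969197, -0.01369623,  0.07277042],
       [-0.99651498, -0.01952051, -0.08109778,  0.57304388],
       [ 0.08080544,  0.015327  , -0.99661204,  1.56281573],
       [ 0.        ,  0.        ,  0.        ,  1.        ]])}
top jig 0.65 [240.1, 162.2, 22.5, 19.9]
top batten 0.59 [243.2, 195.1, 11.4, 19.0]
top tweezers 0.68 [348.9, 189.8, 18.1, 18.2]
top tweezers 0.51 [331.7, 210.8, 34.2, 40.3]
```

Run:
```python
import cv2
for n in('scene','top'):
    im=cv2.imread(f'pics/{n}0.png');
    cv2.imwrite(f'pics/{n}0b.png',cv2.resize(im[110:260,150:400] if n=='top' else im[100:300,150:420],None,fx=2.9,fy=2.9,interpolation=cv2.INTER_CUBIC))
```

```text
(no output)
```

View pics/top0.png

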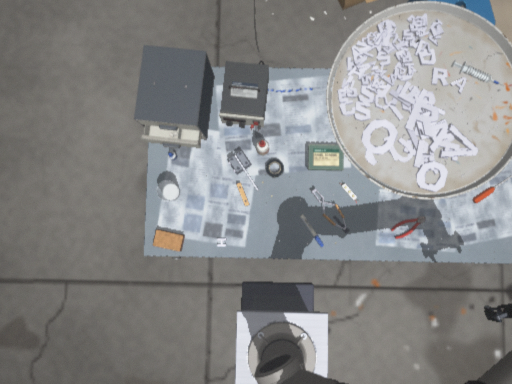

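View pics/scene0.png

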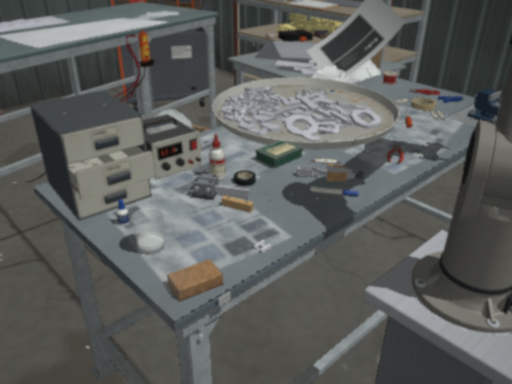

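View pics/top0b.png

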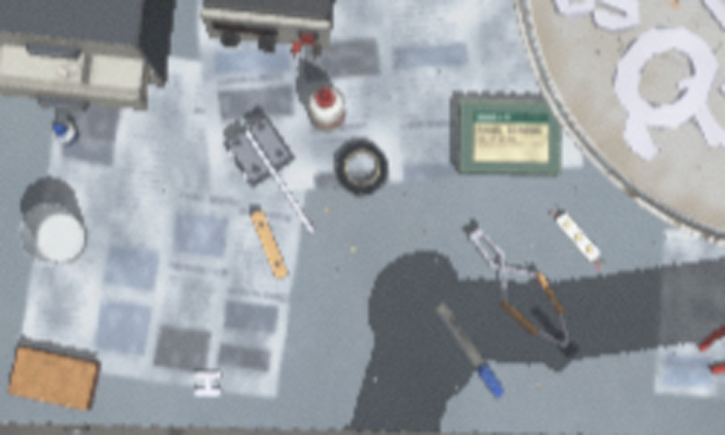

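View pics/scene0b.png

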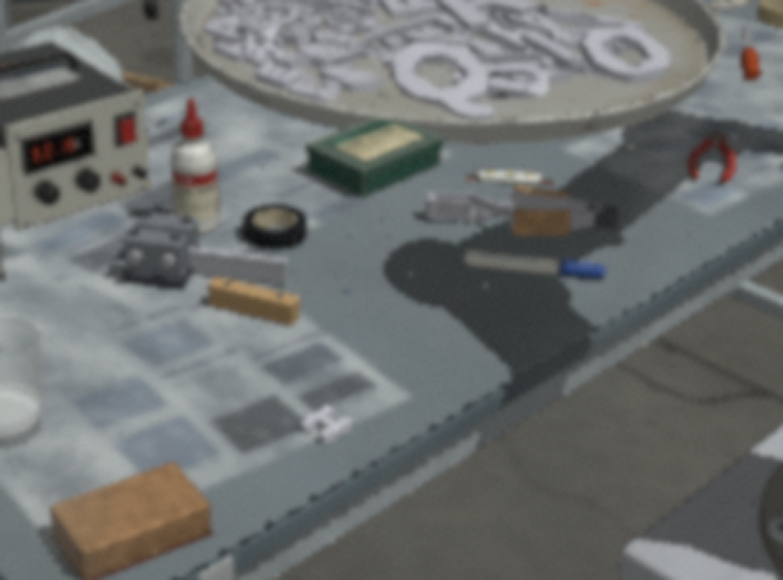

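Run:
```python
from h import *
# top: table height stats and height map of work area
for n in('top','scene'):
    d=np.load(f'pics/{n}0.npy');P,u,v=pts(n,d)
    m=(P[:,0]>.4)&(P[:,0]<.75)&(abs(P[:,1])<.4)&(abs(P[:,2])<.008)
    A=np.c_[P[m][:,:2],np.ones(m.sum())];c,*_=np.linalg.lstsq(A,P[m][:,2],rcond=None)
    print(n,c,(P[m][:,2]-A@c).std(),m.sum())
def w(u,v,z=0.02,n='top'):
    c=get_calibration(n);K=np.array(c['mtx']);M=np.array(c['camera_from_world']);R=M[:3,:3]
    o=-R.T@M[:3,3];r=R.T@np.linalg.solve(K,[u,v,1]);return (o+r*(z-o[2])/r[2])[:2]
for nm,a,b,z in[('block',265,145,.05),('stripend',312,232,.028),('bat1',255,207,.024),('bat2',281,276,.024),('tip',470,228,.026),('heel',571,352,.03),('marker1',440,305,.01),('marker2',497,395,.01),('led1',555,210,.01),('led2',600,262,.01),('tape',361,166,.015)]:
    print(nm,w(150+a/2.9,110+b/2.9,z).round(4))
# scene rendering rectified: top view orthographic of each camera color
for n in('top','scene'):
    d=np.load(f'pics/{n}0.npy');im=cv2.imread(f'pics/{n}0.png');
    P,u,v=pts(n,d)
    s=2000 # px/m
    # rectify at plane z=.026 (strip/batten tops)
    c=get_calibration(n);K=np.array(c['mtx']);M=np.array(c['camera_from_world'])
    H=K@np.c_[M[:3,0],M[:3,1],M[:3,2]*.026+M[:3,3]]
    # out px (X,Y): world y=.18-X/s ; x=.72-Y/s
    A=np.array([[0,-1/s,.72],[-1/s,0,.18],[0,0,1]])
    out=cv2.warpPerspective(im,H@A,(780,600),flags=cv2.INTER_CUBIC|cv2.WARP_INVERSE_MAP)
    cv2.imwrite(f'pics/rect_{n}.png',out)
```

```text
top [ 0.00049597 -0.00049859  0.00040974] 0.003438141374502042 17395
scene [ 0.00174442 -0.00103176 -0.00134832] 0.0018939662480856807 14097
block [0.6723 0.1522]
stripend [0.5706 0.0941]
bat1 [0.6    0.1641]
bat2 [0.5168 0.1305]
tip [ 0.5793 -0.0968]
heel [ 0.4326 -0.2186]
marker1 [ 0.486 -0.063]
marker2 [ 0.3788 -0.1333]
led1 [ 0.6048 -0.2018]
led2 [ 0.5423 -0.2568]
tape [0.6538 0.0361]
```

View pics/rect_top.png

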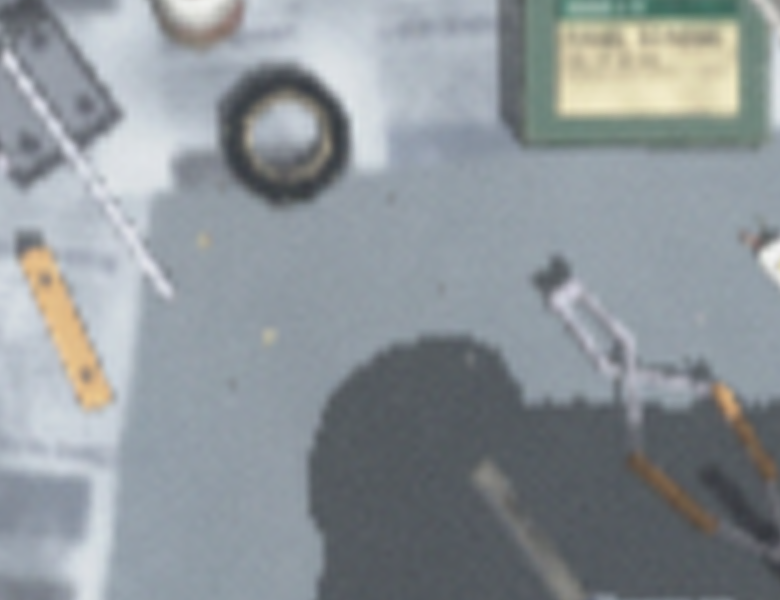

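View pics/rect_scene.png

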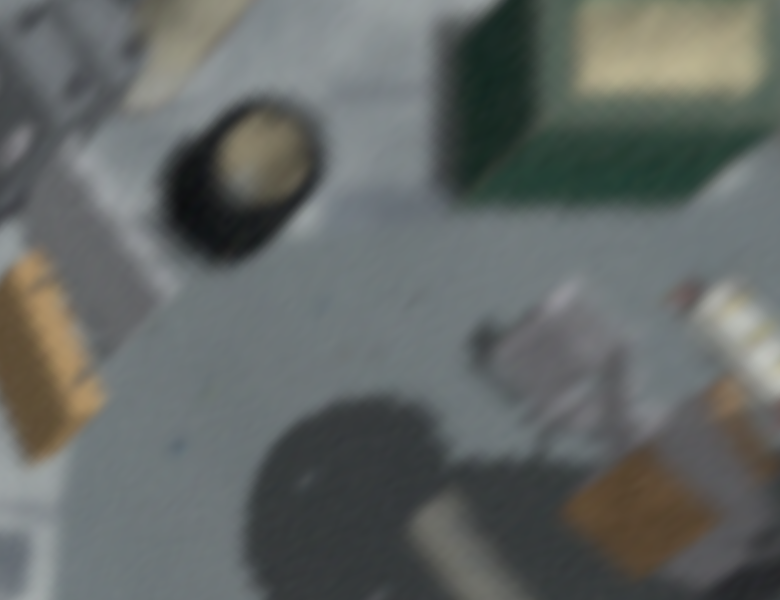

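```bash
cat >> h.py <<'E'
def rect(im,n,x0,x1,y0,y1,s,z=.026):
    c=get_calibration(n);K=np.array(c['mtx']);M=np.array(c['camera_from_world'])
    H=K@np.c_[M[:3,0],M[:3,1],M[:3,2]*z+M[:3,3]]
    A=np.array([[0,-1/s,x1],[-1/s,0,y1],[0,0,1]])
    return cv2.warpPerspective(im,H@A,(int((y1-y0)*s),int((x1-x0)*s)),flags=cv2.INTER_CUBIC|cv2.WARP_INVERSE_MAP)
def poly(im,p,x1,y1,s,col,closed=True):
    q=np.array([[(y1-b)*s,(x1-a)*s] for a,b in p]).round().astype(np.int32)
    cv2.polylines(im,[q],closed,col,1,cv2.LINE_AA)
def tf(p,x,y,a):
    c,s=np.cos(a),np.sin(a);return np.asarray(p)@np.array([[c,s],[-s,c]])+[x,y]
def box(x0,x1,y0,y1): return np.array([[x0,y0],[x1,y0],[x1,y1],[x0,y1]])
E
cat > ov.py <<'E'
from h import *
import sys
def ov(f,n,out,J,B,T,reg,s,z=.026):
    im=cv2.imread(f'pics/{f}.png');x0,x1,y0,y1=reg
    r=rect(im,n,x0,x1,y0,y1,s,z)
    if J is not None:
        poly(r,tf(box(-.12,-.03,-.003,.003),*J),x1,y1,s,(0,0,255))
        poly(r,tf(box(-.03,.03,-.032,.032),*J),x1,y1,s,(0,0,255))
    if B is not None: poly(r,tf(box(-.042,.042,-.008,.008),*B),x1,y1,s,(255,0,0))
    if T is not None:
        for sg in(1,-1):
            poly(r,tf([[-.028,sg*.023],[.028,sg*.031]],*T),x1,y1,s,(0,255,0),0)
        poly(r,tf([[-.078,0],[.105,0]],*T),x1,y1,s,(0,255,0),0)
        poly(r,tf(box(.1,.11,-.01,.01),*T),x1,y1,s,(0,255,0))
        poly(r,tf([[.042,-.01],[.042,.01]],*T),x1,y1,s,(0,255,0),0)
    cv2.imwrite(f'pics/{out}.png',r)
E
python3 - <<'E'
from ov import *
J0=np.array([.573,.0955]);a=np.deg2rad(33.5);J=(*(J0+.12*np.array([np.cos(a),np.sin(a)])),a)
ov('top0','top','o1',J,(.5575,.1465,np.deg2rad(24)),None,(.5,.73,.03,.24),2600)
ov('scene0','scene','o1s',J,(.5575,.1465,np.deg2rad(24)),None,(.5,.73,.03,.24),2600)
ov('top0','top','o2',None,None,(.495,-.167,np.deg2rad(40)),(.4,.62,-.29,-.04),2600)
E
```

```text
(no output)
```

View pics/o1.png

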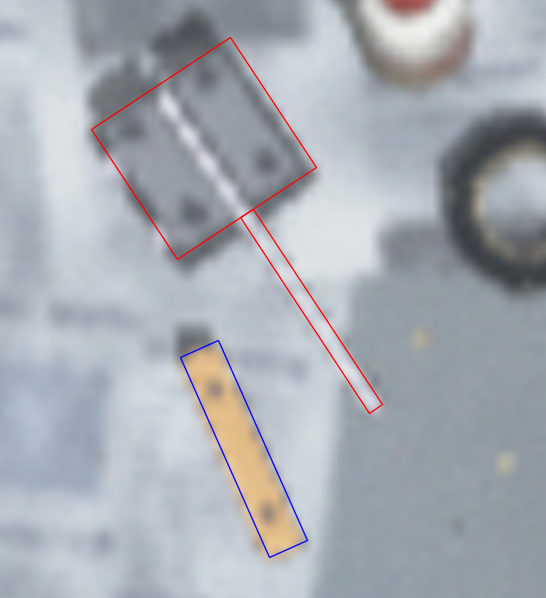

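View pics/o1s.png

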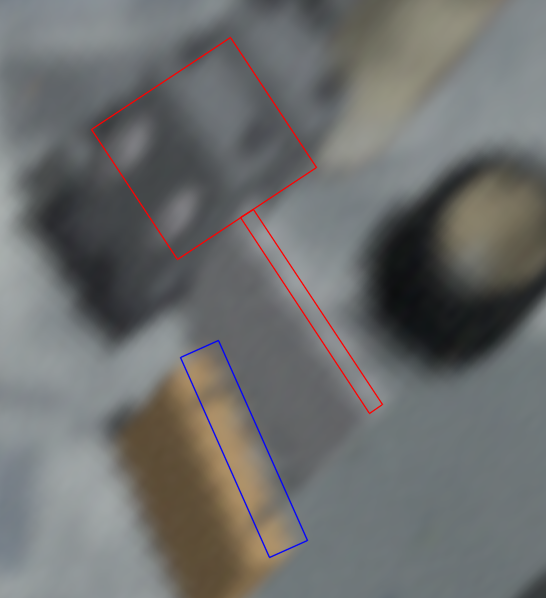

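View pics/o2.png

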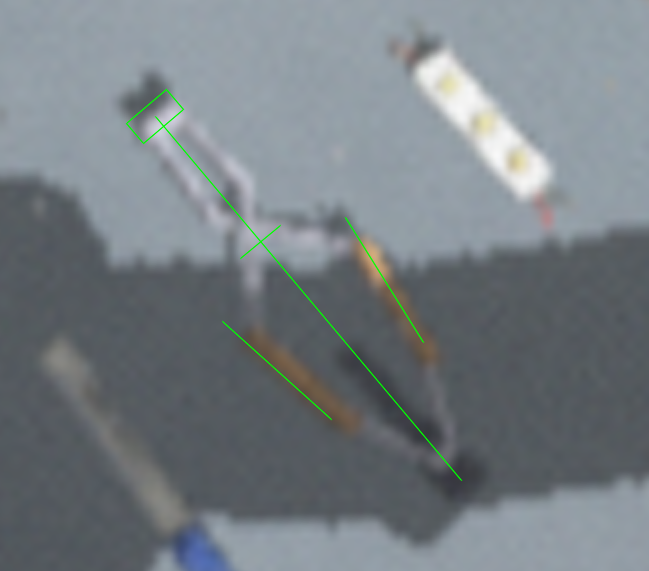

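>>> {"op": "apply_moves", "data": {"increments": [0,0,0,0,-6.6,0,0,0,0,-6.6,0,55,-11,0,0,0,55,-11,0,0,0,55,-11,0,0,0,55,-11,0,0,0,55,-11,0,0], "squeeze": 20}}

```text
t: 1.27
eef_pos: [0.4324, -0.4342, 0.2004]
tool_rot: [0.001, 0.958, 0.286, -0.001]
contact_force: [-0.4, -0.7, -0.5]
gripper_width: 0.002
```

```bash
cat >> h.py <<'E'
J=(.573,.0955,np.deg2rad(33.5)) # strip end frame
def st(tgt=None):
    from scipy.spatial.transform import Rotation as Ro
    o=get_obs();q=o['tool_rot'];R=Ro.from_quat([q[1],q[2],q[3],q[0]]).as_matrix()
    yaw=np.arctan2(R[1,0],R[0,0])
    print('t',round(o['t'],2),'pos',o['eef_pos'].round(4),'yaw',np.rad2deg(yaw).round(2),'tilt',R[:2,2].round(3),'F',o['contact_force'].round(1),'w',round(o['gripper_width'],3),'q1,7',o['q'].round(2))
    c,s=np.cos(J[2]),np.sin(J[2]);e=o['eef_pos'][:2]-np.array(J[:2])
    print('jig frame',(np.array([e@[c,s],e@[-s,c]])*1000).round(1))
    if tgt is not None: # target x,y,z world, yaw deg
        d=np.array(tgt[:3])-o['eef_pos'];print('tool shift mm',(R.T@d*1000).round(1),'roll', round(np.rad2deg(yaw)-tgt[3],2) if len(tgt)>3 else '')
def jw(x,y): return tf([[x,y]],*J)[0]
E
python3 - <<'E'
from h import *
st([*jw(.022,.105),.1,33.5])
E
```

```text
t 1.27 pos [ 0.4324 -0.4342  0.2004] yaw 33.28 tilt [-0.002 -0.003] F [-0.4 -0.7 -0.5] w 0.002 q1,7 [ 0.77  0.38 -0.11  1.71  0.05  1.06 -0.35]
jig frame [-409.6 -364.1]
tool shift mm [ 430.1 -471.    98.2] roll -0.22
```

>>> {"op": "apply_moves", "data": {"increments": [0,39,-43,0,0,0,39,-43,0,0,0,39,-43,0,0,0,39,-43,0,0,0,39,-43,0,0,0,39,-43,0,0,0,39,-43,0,0,0,39,-43,20,0,0,39,-43,20,0,0,39,-43,20,0,0,39,-41,20,0,0,0,0,18,0]}}

```text
t: 2.78
eef_pos: [0.5402, 0.2194, 0.103]
tool_rot: [0.003, 0.957, 0.289, 0.007]
contact_force: [-0.4, -0.5, 0.3]
gripper_width: -0.003
```

Run:
```python
from h import *
st([*jw(.022,.105),.006,33.5])
im,d=look('top','top1')
cv2.imwrite('pics/r1.png',rect(im,'top',.45,.73,.0,.28,2100))
```

```text
t 2.77 pos [0.5402 0.2194 0.103 ] yaw 33.66 tilt [ 0.014 -0.001] F [-0.4 -0.5  0.3] w -0.003 q1,7 [-0.17  0.47 -0.42  1.86  0.25  0.86 -1.7 ]
jig frame [ 41.1 121.4]
tool shift mm [-20.2  15.5  96.9] roll 0.16
```

View pics/r1.png

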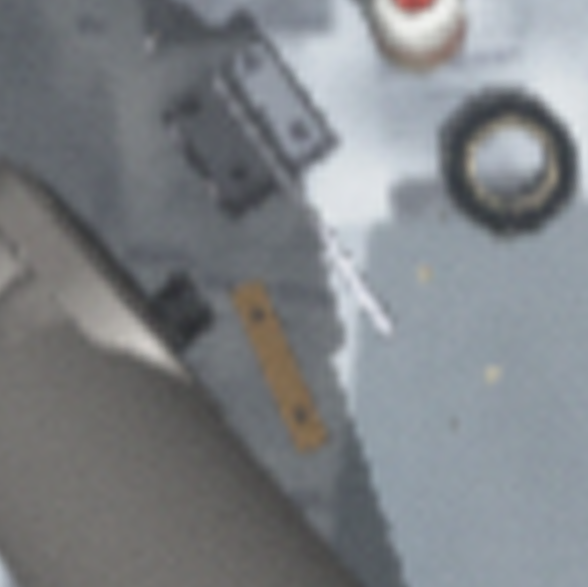

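>>> {"op": "apply_moves", "data": {"increments": [0,-20,10,40,0,0,0,0,40,0,0,0,0,12,0,0,0,0,0,0]}}

```text
t: 3.32
eef_pos: [0.5305, 0.189, 0.0076]
tool_rot: [0.006, 0.958, 0.285, 0.005]
contact_force: [0.5, -0.0, 1.3]
gripper_width: 0.003
```

Run:
```python
from h import *
st([*jw(.022,.080),.006,33.5])
```

```text
t 3.33 pos [0.5305 0.189  0.0076] yaw 33.12 tilt [ 0.012 -0.008] F [ 0.5 -0.   1.3] w 0.003 q1,7 [-0.18  0.57 -0.36  1.95  0.34  0.66 -1.75]
jig frame [ 16.1 101.4]
tool shift mm [ 6.  21.4  2. ] roll -0.38
```

>>> {"op": "apply_moves", "data": {"increments": [0,5,8,0,-0.4,0,0,8,0,0,0,0,8,0,0,0,0,8,0,0,0,0,8,0,0,0,0,8,0,0,0,0,5,0,0,0,0,3,0,0]}}

```text
t: 4.32
eef_pos: [0.5715, 0.1418, 0.0129]
tool_rot: [0.006, 0.958, 0.288, 0.008]
contact_force: [-0.3, -0.1, -0.9]
gripper_width: 0.001
```

Run:
```python
from h import *
st([*jw(.022,.033),.006,33.5])
```

```text
t 4.33 pos [0.5715 0.1418 0.0129] yaw 33.44 tilt [ 0.019 -0.007] F [-0.3 -0.1 -0.9] w 0.001 q1,7 [-0.08  0.59 -0.36  1.9   0.33  0.69 -1.63]
jig frame [24.3 39.4]
tool shift mm [-2.4  6.3  7. ] roll -0.06
```

>>> {"op": "apply_moves", "data": {"increments": [0,0,2,3,0,0,0,2,3,0,0,0,1.5,0,0,0,0,1.5,0,0]}}

```text
t: 4.82
eef_pos: [0.5752, 0.1362, 0.0063]
tool_rot: [0.006, 0.958, 0.288, 0.008]
contact_force: [-0.1, -1.0, -0.6]
gripper_width: 0.001
```

Run:
```python
from h import *
st()
im,d=look('top','top2');im2,d=look('scene','scene2')
cv2.imwrite('pics/r2.png',np.hstack([rect(im,'top',.48,.65,.0,.19,2100),rect(im2,'scene',.48,.65,.0,.19,2100)]))
```

```text
t 4.83 pos [0.5752 0.1362 0.0063] yaw 33.5 tilt [ 0.018 -0.006] F [-0.1 -1.  -0.6] w 0.001 q1,7 [-0.08  0.61 -0.35  1.89  0.34  0.68 -1.62]
jig frame [24.3 32.7]
```

View pics/r2.png

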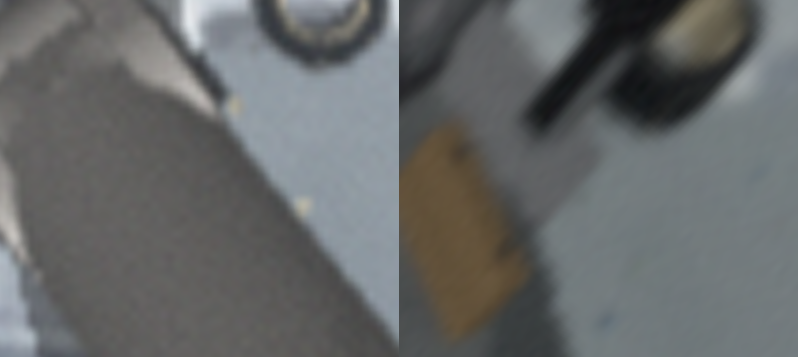

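Run:
```python
from h import *
im=cv2.imread('pics/scene2.png');c=im[90:290,140:400].copy();
o=get_obs();p=proj('scene',o['eef_pos']);print(p)
cv2.imwrite('pics/c2.png',cv2.resize(c,None,fx=3,fy=3,interpolation=cv2.INTER_CUBIC))
```

```text
[235.98819896 200.87857708]
```

View pics/c2.png

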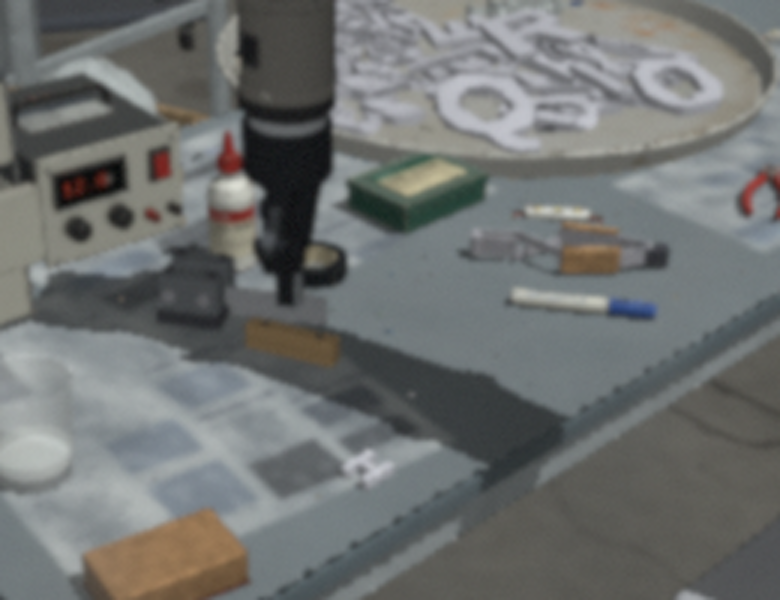

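Run:
```python
from h import *
d=np.load('pics/scene2.npy');im=cv2.imread('pics/scene2.png')
P,u,v=pts('scene',d)
for r in range(170,212,2):
    m=(u==236)&(v==r)
    if m.any(): print(r,P[m][0].round(3),im[r,236], (np.array(P[m][0][:2])).round(3))
c=im[150:225,200:280];cv2.imwrite('pics/c3.png',cv2.resize(c,None,fx=8,fy=8,interpolation=cv2.INTER_CUBIC))
print(get_obs()['q'])
```

```text
170 [0.565 0.143 0.104] [26 26 24] [0.565 0.143]
172 [0.561 0.146 0.101] [24 20 21] [0.561 0.146]
174 [0.542 0.162 0.109] [23 21 20] [0.542 0.162]
176 [0.542 0.163 0.104] [24 22 24] [0.542 0.163]
178 [0.54  0.164 0.099] [26 23 21] [0.54  0.164]
180 [0.543 0.162 0.091] [21 20 20] [0.543 0.162]
182 [0.551 0.156 0.081] [26 25 23] [0.551 0.156]
184 [0.564 0.144 0.065] [28 27 23] [0.564 0.144]
186 [0.563 0.145 0.06 ] [28 25 25] [0.563 0.145]
188 [0.564 0.145 0.053] [27 24 22] [0.564 0.145]
190 [0.564 0.144 0.047] [29 27 25] [0.564 0.144]
192 [0.567 0.142 0.039] [77 75 73] [0.567 0.142]
194 [0.597 0.117 0.011] [100  98  95] [0.597 0.117]
198 [0.565 0.144 0.023] [67 76 84] [0.565 0.144]
200 [0.556 0.152 0.024] [55 76 92] [0.556 0.152]
202 [0.557 0.152 0.018] [58 83 99] [0.557 0.152]
204 [0.554 0.154 0.014] [59 82 99] [0.554 0.154]
206 [0.55  0.157 0.011] [57 81 97] [0.55  0.157]
208 [0.554 0.154 0.002] [64 82 94] [0.554 0.154]
210 [0.548 0.159 0.001] [76 78 76] [0.548 0.159]
[-0.07520578  0.60564853 -0.35415562  1.89437292  0.33846778  0.68447097
 -1.62011002]
```

View pics/c3.png

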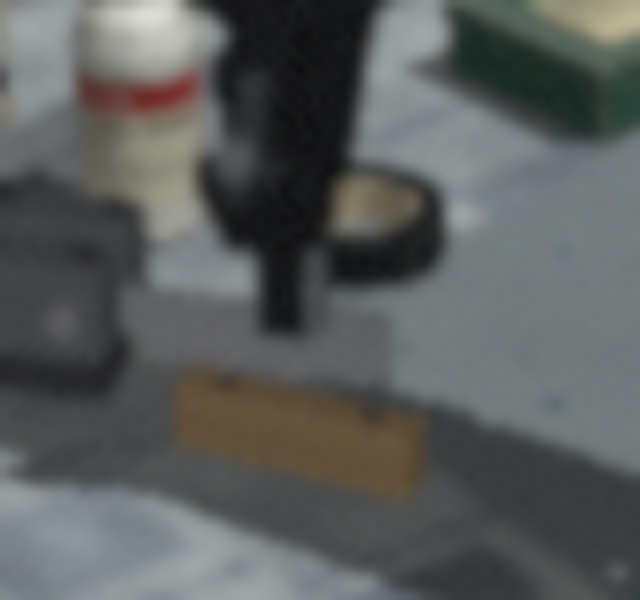

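>>> {"op": "apply_moves", "data": {"increments": [0,0,-15,-4,0,0,0,-20,0,0,0,0,-20,0,0,0,0,-15,0,0,0,0,0,0,0]}}

```text
t: 5.55
eef_pos: [0.5335, 0.2003, 0.0108]
tool_rot: [0.005, 0.957, 0.289, 0.009]
contact_force: [-0.1, 0.4, 0.6]
gripper_width: -0.001
```

Run:
```python
from h import *
st()
im,d=look('scene','scene3')
print(proj('scene',get_obs()['eef_pos']))
c=im[140:240,180:300];cv2.imwrite('pics/c4.png',cv2.resize(c,None,fx=6,fy=6,interpolation=cv2.INTER_CUBIC))
```

```text
t 5.55 pos [0.5335 0.2003 0.0108] yaw 33.62 tilt [ 0.019 -0.004] F [-0.1  0.4  0.6] w -0.001 q1,7 [-0.2   0.57 -0.36  1.94  0.34  0.67 -1.75]
jig frame [ 24.9 109.2]
[227.41401263 214.58941594]
```

View pics/c4.png

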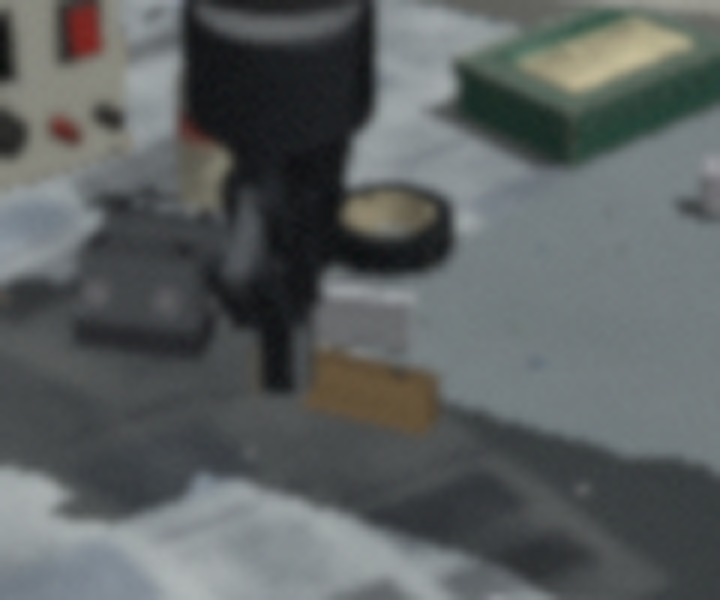

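>>> {"op": "apply_moves", "data": {"increments": [0,0,0,5,0,0,0,0,4,0,0,0,0,3,0]}}

```text
t: 5.98
eef_pos: [0.5356, 0.1971, -0.0021]
tool_rot: [0.006, 0.958, 0.287, 0.009]
contact_force: [-0.6, 0.1, -0.4]
gripper_width: 0.001
```

Run:
```python
from h import *
st()
```

```text
t 5.97 pos [ 0.5356  0.1971 -0.0021] yaw 33.38 tilt [ 0.02  -0.006] F [-0.6  0.1 -0.4] w 0.001 q1,7 [-0.2   0.59 -0.35  1.95  0.35  0.64 -1.76]
jig frame [ 24.9 105.4]
```

>>> {"op": "apply_moves", "data": {"increments": [0,0,0,5,0,0,0,0,5,0,0,0,0,4,0,0,0,0,0,0]}}

```text
t: 6.48
eef_pos: [0.5357, 0.1962, -0.0178]
tool_rot: [0.006, 0.958, 0.287, 0.008]
contact_force: [-0.6, -0.4, -0.3]
gripper_width: -0.004
```

Run:
```python
from h import *
st()
im,d=look('scene','scene4')
c=im[140:240,180:300];cv2.imwrite('pics/c5.png',cv2.resize(c,None,fx=6,fy=6,interpolation=cv2.INTER_CUBIC))
```

```text
t 6.47 pos [ 0.5357  0.1962 -0.0178] yaw 33.31 tilt [ 0.019 -0.007] F [-0.6 -0.4 -0.3] w -0.004 q1,7 [-0.21  0.62 -0.34  1.95  0.36  0.62 -1.77]
jig frame [ 24.5 104.5]
```

View pics/c5.png

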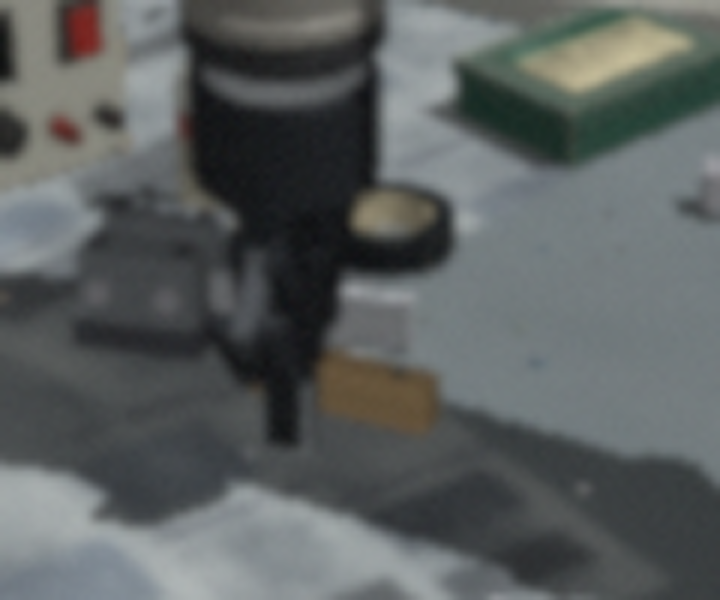

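Run:
```python
from h import *
for z in(-.0178,0,.005,.01,.015,.02): print(z,proj('scene',[.5357,.1962,z]).round(1),proj('scene',[.528,.203,z]).round(1))
```

```text
-0.0178 [228.2 223.4] [228.1 225.6]
0 [228.1 217.5] [228.  219.7]
0.005 [228.  215.8] [227.9 218. ]
0.01 [228.  214.1] [227.9 216.3]
0.015 [227.9 212.4] [227.8 214.7]
0.02 [227.9 210.7] [227.8 212.9]
```

>>> {"op": "apply_moves", "data": {"increments": [0,0,0,4,0,0,0,0,2,0,0,0,0,2,0]}}

```text
t: 6.9
eef_pos: [0.5364, 0.1965, -0.0257]
tool_rot: [0.006, 0.958, 0.287, 0.009]
contact_force: [-1.0, 0.1, 0.6]
gripper_width: -0.002
```

Run:
```python
from h import *
st()
```

```text
t 6.9 pos [ 0.5364  0.1965 -0.0257] yaw 33.33 tilt [ 0.02  -0.006] F [-1.   0.1  0.6] w -0.002 q1,7 [-0.21  0.63 -0.33  1.95  0.37  0.6  -1.78]
jig frame [ 25.2 104.4]
```

>>> {"op": "apply_moves", "data": {"increments": [0,0,0,2,0,0,0,0,2,0]}}

```text
t: 7.15
eef_pos: [0.5365, 0.1965, -0.0299]
tool_rot: [0.006, 0.958, 0.287, 0.009]
contact_force: [0.3, -0.3, -0.6]
gripper_width: -0.001
```

Run:
```python
from h import *
st()
```

```text
t 7.15 pos [ 0.5365  0.1965 -0.0299] yaw 33.33 tilt [ 0.02  -0.006] F [ 0.3 -0.3 -0.6] w -0.001 q1,7 [-0.22  0.64 -0.33  1.95  0.38  0.59 -1.78]
jig frame [ 25.3 104.4]
```

>>> {"op": "apply_moves", "data": {"increments": [0,0,0,1.5,0,0,0,0,1.5,0]}}

```text
t: 7.4
eef_pos: [0.5365, 0.1965, -0.0302]
tool_rot: [0.007, 0.958, 0.287, 0.009]
contact_force: [-7.2, -3.5, 20.1]
gripper_width: -0.004
```

Run:
```python
from h import *
st()
im,d=look('scene','scene5')
c=im[140:240,180:300];cv2.imwrite('pics/c6.png',cv2.resize(c,None,fx=6,fy=6,interpolation=cv2.INTER_CUBIC))
```

```text
t 7.4 pos [ 0.5365  0.1965 -0.0302] yaw 33.31 tilt [ 0.02  -0.008] F [-7.2 -3.5 20.1] w -0.004 q1,7 [-0.22  0.64 -0.33  1.95  0.38  0.59 -1.79]
jig frame [ 25.3 104.3]
```

View pics/c6.png

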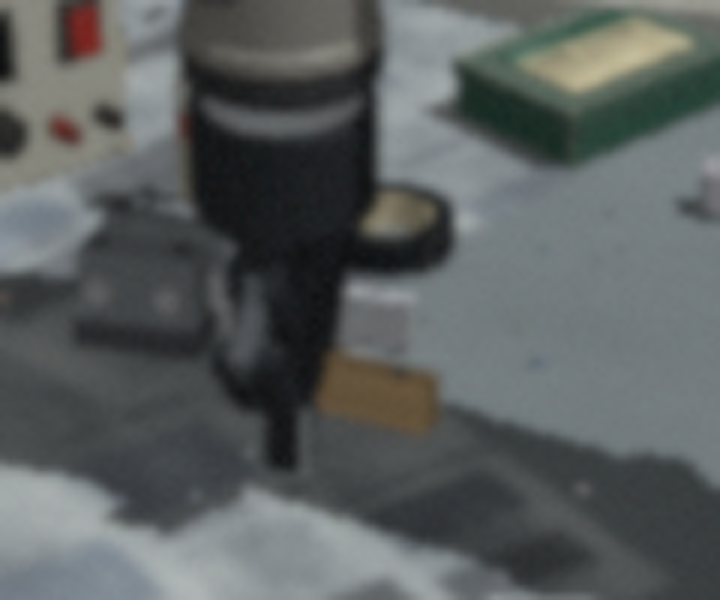

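>>> {"op": "apply_moves", "data": {"increments": [0,0,0,-7,0,0,0,8,0.5,0,0,0,8,0.5,0,0,0,8,0.5,0,0,0,6,0.5,0,0,0,6,0.5,0]}}

```text
t: 8.2
eef_pos: [0.5577, 0.1642, -0.0253]
tool_rot: [0.007, 0.958, 0.286, 0.009]
contact_force: [-1.6, 0.3, 1.3]
gripper_width: -0.0
```

Run:
```python
from h import *
st()
im,d=look('scene','scene6')
c=im[140:240,180:300];cv2.imwrite('pics/c7.png',cv2.resize(c,None,fx=6,fy=6,interpolation=cv2.INTER_CUBIC))
```

```text
t 8.2 pos [ 0.5577  0.1642 -0.0253] yaw 33.3 tilt [ 0.021 -0.008] F [-1.6  0.3  1.3] w -0.0 q1,7 [-0.15  0.64 -0.33  1.93  0.37  0.61 -1.71]
jig frame [25.1 65.8]
```

View pics/c7.png

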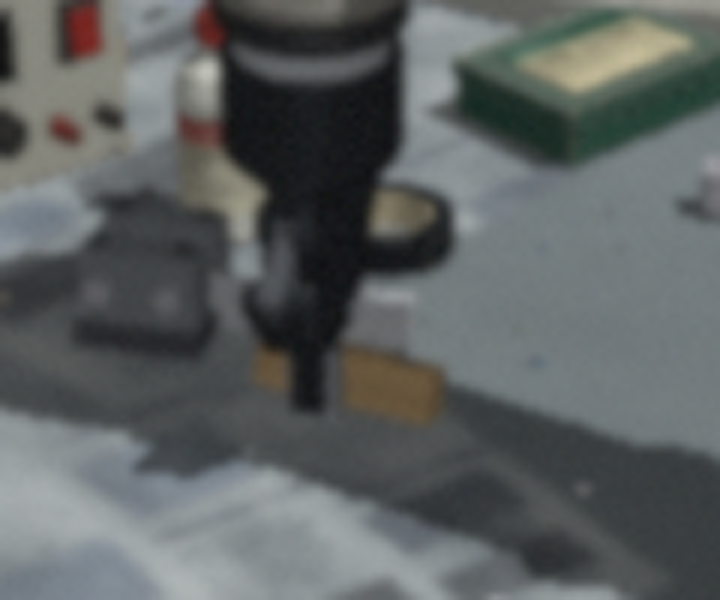

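>>> {"op": "apply_moves", "data": {"increments": [0,0,-5,0,0,0,-10,0,0,0,0,0,5,0,0.2,0,0,6,0.5,0,0,0,6,0.5,0,0,0,5,0.5,0,0,0,4,0.3,0,0,0,3,0.3,0,0,0,3,0.3,0]}}

```text
t: 9.38
eef_pos: [0.5646, 0.1335, -0.0276]
tool_rot: [0.007, 0.959, 0.284, 0.009]
contact_force: [-0.3, 0.5, 0.4]
gripper_width: -0.002
```

Run:
```python
from h import *
st()
im,d=look('scene','scene7')
c=im[140:240,180:300];cv2.imwrite('pics/c8.png',cv2.resize(c,None,fx=6,fy=6,interpolation=cv2.INTER_CUBIC))
```

```text
t 9.38 pos [ 0.5646  0.1335 -0.0276] yaw 33.07 tilt [ 0.02  -0.008] F [-0.3  0.5  0.4] w -0.002 q1,7 [-0.1   0.64 -0.33  1.93  0.37  0.61 -1.66]
jig frame [14.  36.3]
```

View pics/c8.png

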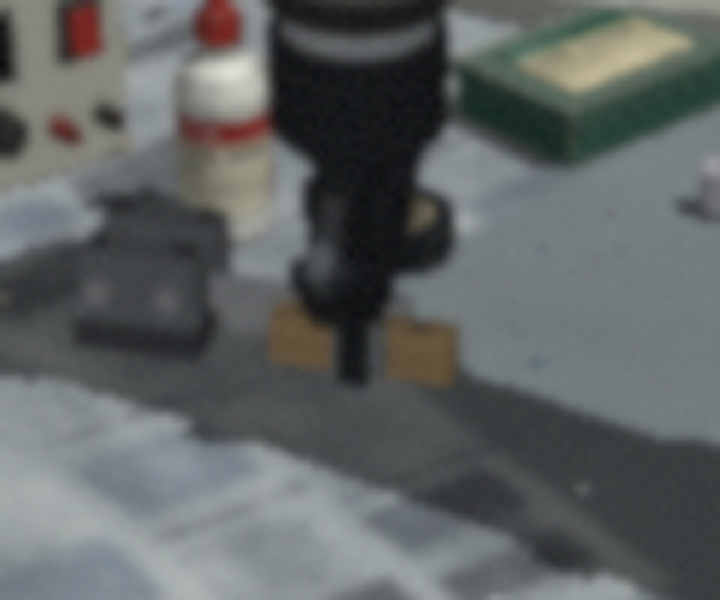

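>>> {"op": "apply_moves", "data": {"increments": [0,0,2,-2,-0.4,0,0,2,-1,0,0,0,1.5,0,0,0,0,1.5,0,0]}}

```text
t: 9.93
eef_pos: [0.5669, 0.1294, -0.0248]
tool_rot: [0.006, 0.957, 0.289, 0.008]
contact_force: [-2.5, 3.4, 0.8]
gripper_width: -0.002
```

Run:
```python
from h import *
st()
```

```text
t 9.93 pos [ 0.5669  0.1294 -0.0248] yaw 33.6 tilt [ 0.018 -0.006] F [-2.5  3.4  0.8] w -0.002 q1,7 [-0.08  0.64 -0.34  1.93  0.37  0.62 -1.64]
jig frame [13.6 31.6]
```

>>> {"op": "apply_moves", "data": {"increments": [0,0,2,0,0,0,0,1.5,0,0]}}

```text
t: 10.18
eef_pos: [0.5668, 0.1295, -0.025]
tool_rot: [0.004, 0.957, 0.29, 0.007]
contact_force: [-2.8, 3.9, 1.7]
gripper_width: -0.004
```

Run:
```python
from h import *
st()
im,d=look('scene','scene8')
c=im[140:240,180:300];cv2.imwrite('pics/c9.png',cv2.resize(c,None,fx=6,fy=6,interpolation=cv2.INTER_CUBIC))
```

```text
t 10.18 pos [ 0.5668  0.1295 -0.025 ] yaw 33.77 tilt [ 0.015 -0.004] F [-2.8  3.9  1.7] w -0.004 q1,7 [-0.08  0.64 -0.34  1.92  0.37  0.62 -1.64]
jig frame [13.6 31.8]
```

View pics/c9.png

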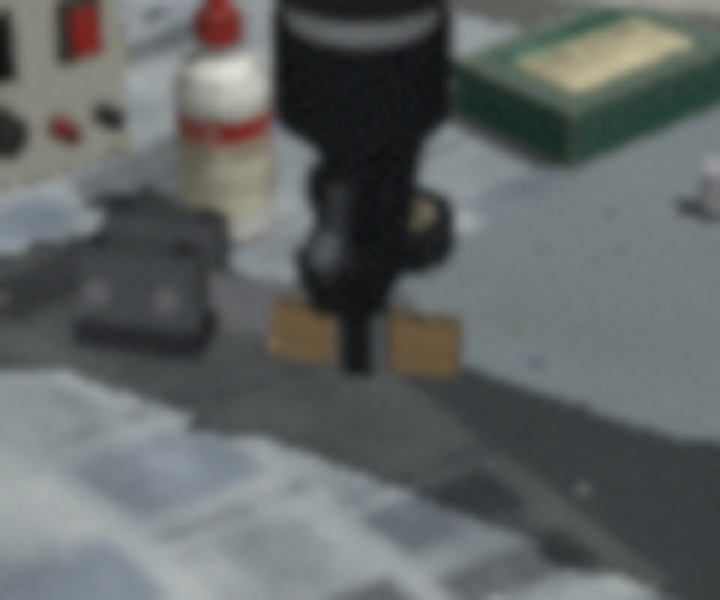

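>>> {"op": "apply_moves", "data": {"increments": [0,0,-10,0,0,0,0,-12,0,0,0,-20,0,0,0,0,-30,0,0,0,0,-22,0,0,0,0,0,15,0,0,0,0,18,0,0,0,0,10,0,0,0,0,0,0,0]}}

```text
t: 11.35
eef_pos: [0.5217, 0.0714, -0.0243]
tool_rot: [0.005, 0.957, 0.291, 0.01]
contact_force: [-0.2, 0.4, -0.1]
gripper_width: 0.0
```

Run:
```python
from h import *
st([*jw(-.05,.008),-.024,33.5])
for n in('scene','top'): im,d=look(n,n+'9')
im=cv2.imread('pics/scene9.png');c=im[140:240,180:300];cv2.imwrite('pics/c10.png',cv2.resize(c,None,fx=6,fy=6,interpolation=cv2.INTER_CUBIC))
from ov import ov
B=(*jw(.042,.011),J[2])
JJ=(*jw(.12,0),J[2])
ov('top9','top','o9',JJ,B,None,(.45,.68,.0,.2),2600)
```

```text
t 11.35 pos [ 0.5217  0.0714 -0.0243] yaw 33.8 tilt [ 0.022 -0.004] F [-0.2  0.4 -0.1] w 0.0 q1,7 [ 0.01  0.58 -0.34  2.06  0.38  0.54 -1.59]
jig frame [-56.1   8.2]
tool shift mm [ 6.1  0.2 -0.2] roll 0.3
```

View pics/c10.png

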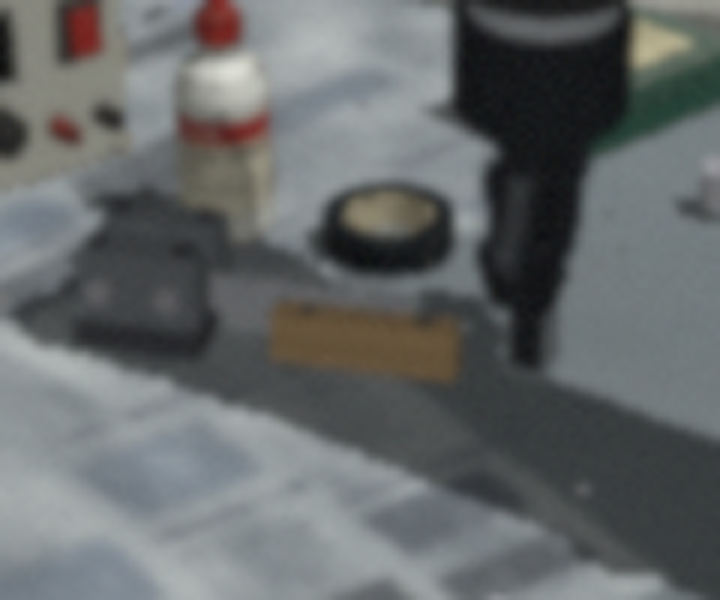

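View pics/o9.png

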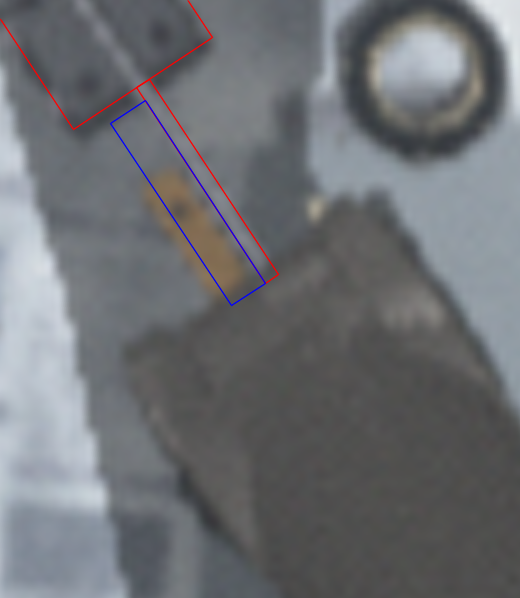

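Run:
```python
from h import *
im=cv2.imread('pics/scene9.png');c=im[180:210,205:265]
c=cv2.resize(c,None,fx=12,fy=12,interpolation=cv2.INTER_CUBIC);c=np.clip((c.astype(float)-20)*2,0,255).astype(np.uint8)
im=cv2.imread('pics/top9.png');r=rect(im,'top',.55,.66,.06,.2,5000);r=np.clip((r.astype(float)-20)*2,0,255).astype(np.uint8)
J_=J
poly(r,tf(box(0,.09,-.003,.003),*J),.66,.2,5000,(0,0,255))
cv2.imwrite('pics/c11.png',c);cv2.imwrite('pics/c12.png',r)
```

```text
(no output)
```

View pics/c11.png

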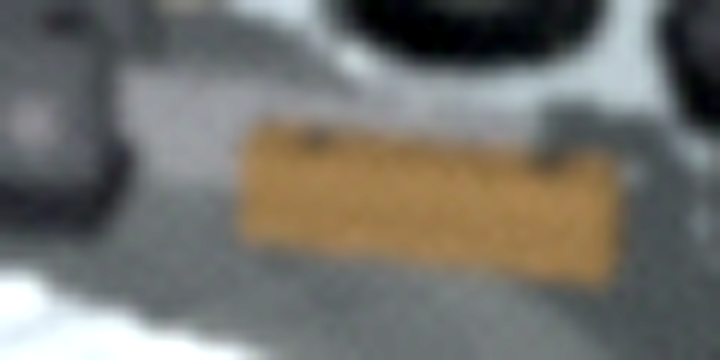

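View pics/c12.png

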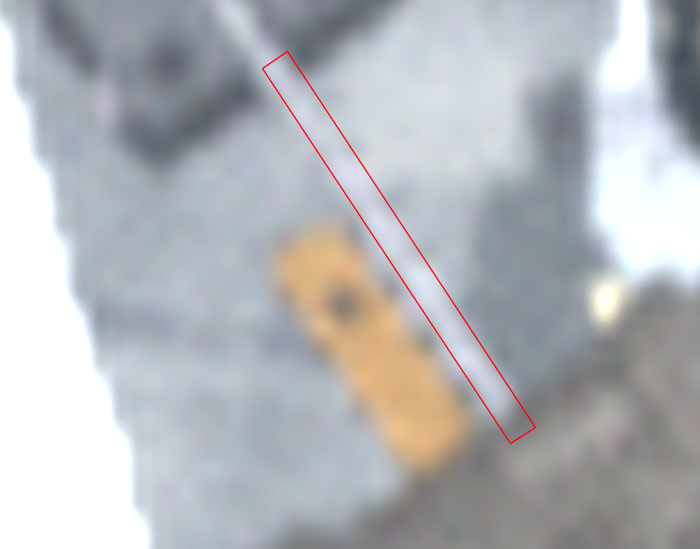

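>>> {"op": "apply_moves", "data": {"increments": [0,0,-20,-6,-0.3,0,0,-25,0,0,0,30,0,0,0,0,30,0,0,0,0,10,0,0,0,0,0,6,0,0,0,0,8,0,0,0,0,4,0,0]}}

```text
t: 12.45
eef_pos: [0.5553, 0.1439, -0.0165]
tool_rot: [0.003, 0.954, 0.299, 0.007]
contact_force: [-0.2, 0.7, 0.3]
gripper_width: -0.003
```

Run:
```python
from h import *
st([*jw(.016,.034),-.018,33.5])
```

```text
t 12.45 pos [ 0.5553  0.1439 -0.0165] yaw 34.84 tilt [ 0.016 -0.002] F [-0.2  0.7  0.3] w -0.003 q1,7 [-0.09  0.62 -0.35  1.94  0.37  0.62 -1.65]
jig frame [12.  50.1]
tool shift mm [ 3.6 16.2  1.7] roll 1.34
```

>>> {"op": "apply_moves", "data": {"increments": [0,4,6,0.5,1.3,0,0,5,0.5,0,0,0,4,0,0,0,0,3,0,0,0,0,2,0,0,0,0,2,0,0]}}

```text
t: 13.2
eef_pos: [0.5685, 0.1296, -0.0175]
tool_rot: [0.001, 0.958, 0.288, 0.006]
contact_force: [-2.3, 2.4, 3.2]
gripper_width: 0.002
```

Run:
```python
from h import *
st()
```

```text
t 13.2 pos [ 0.5685  0.1296 -0.0175] yaw 33.5 tilt [0.012 0.001] F [-2.3  2.4  3.2] w 0.002 q1,7 [-0.06  0.64 -0.35  1.92  0.36  0.64 -1.62]
jig frame [15.1 30.9]
```

Run:
```python
from h import *
im,d=look('scene','scene10')
c=im[160:215,200:270];c=cv2.resize(c,None,fx=10,fy=10,interpolation=cv2.INTER_CUBIC);c=np.clip((c.astype(float)-10)*2.2,0,255).astype(np.uint8)
cv2.imwrite('pics/c13.png',c)
```

```text
(no output)
```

View pics/c13.png

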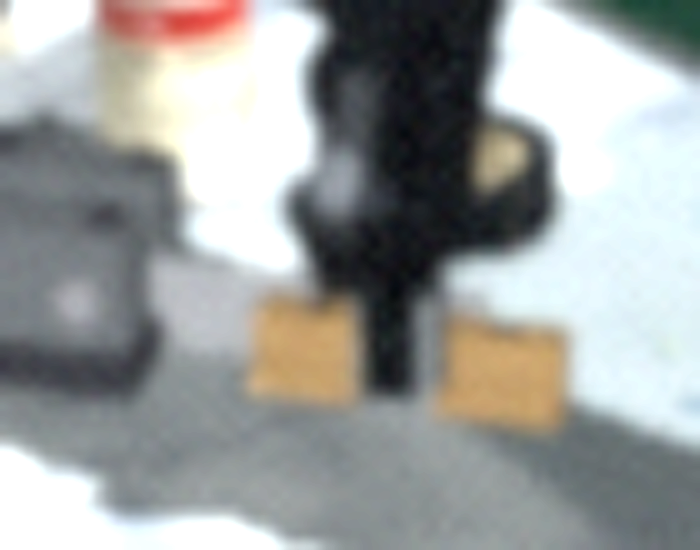

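```bash
cat >> h.py <<'E'
def w(u,v,z=0.02,n='top'):
    c=get_calibration(n);K=np.array(c['mtx']);M=np.array(c['camera_from_world']);R=M[:3,:3]
    o=-R.T@M[:3,3];r=R.T@np.linalg.solve(K,[u,v,1]);return (o+r*(z-o[2])/r[2])[:2]
def tojig(p):
    c,s=np.cos(J[2]),np.sin(J[2]);e=np.array(p)[:2]-np.array(J[:2]);return (np.array([e@[c,s],e@[-s,c]])*1000).round(1)
E
python3 - <<'E'
from h import *
# c11 scale12 off(205,180)
for nm,a,b,z in[('botL',245,240,0),('botR',600,285,0),('topR',620,160,.024),('topL',255,125,.024),('striptopfar end',535,105,.028)]:
    print(nm,tojig(w(205+a/12,180+b/12,z,'scene')))
# orig scene0 strip end points from o1s.png rect z.026 (2600): bottom end(295,475?) 
im=cv2.imread('pics/scene0.png');c=im[160:225,190:270];c=cv2.resize(c,None,fx=10,fy=10,interpolation=cv2.INTER_CUBIC)
cv2.imwrite('pics/c14.png',c)
E
```

```text
botL [55.6 25.1]
botR [-25.3  23.9]
topR [-26.2  10. ]
topL [55.7 15.3]
striptopfar end [-3.8 -2.2]
```

View pics/c14.png

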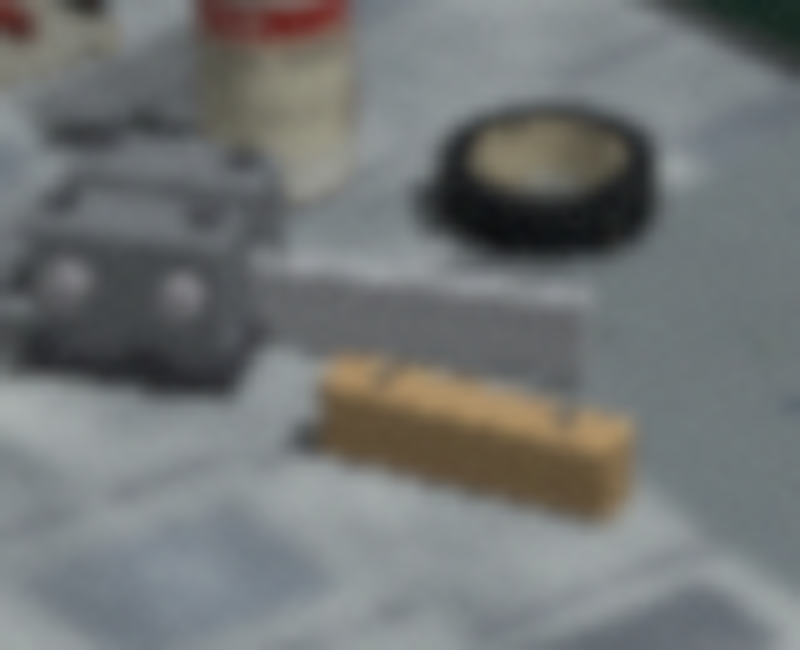

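Run:
```python
from h import *
print('scene9 tcp(-56.1,8.2)',tojig(w(180+530/6,140+366/6,.0057,'scene')))
print('scene5 tcp(25.3,104.3)',tojig(w(180+283/6,140+470/6,.0,'scene')))
print('scene10 tcp(15.1,30.9)',tojig(w(200+390/10,160+395/10,.0125,'scene')), tojig(w(200+440/10,160+395/10,.0125,'scene')),tojig(w(200+363/10,160+395/10,.0125,'scene')))
for f,c in(('scene9',(268,198)),('scene5',(227,216)),('scene10',(239,195))):
    d=np.load(f'pics/{f}.npy');P,u,v=pts('scene',d)
    m=(abs(u-c[0])<=1)&(v<=c[1])&(v>=c[1]-5)
    print(f,[ (tojig(p[:2]),p[2].round(3)) for p in P[m][::4]])
```

```text
scene9 tcp(-56.1,8.2) [-58.2  10.7]
scene5 tcp(25.3,104.3) [ 25.5 109. ]
scene10 tcp(15.1,30.9) [15.6 33.5] [ 2.9 30.3] [22.5 35.3]
scene9 [(array([-56.3,  20.9]), np.float64(0.036)), (array([-59.4,  23.1]), np.float64(0.034)), (array([-62.1,  23. ]), np.float64(0.032)), (array([-56. ,  18.4]), np.float64(0.022)), (array([-60.2,  25.6]), np.float64(0.024))]
scene5 [(array([ 24.8, 119.1]), np.float64(0.028)), (array([ 21.7, 121. ]), np.float64(0.027)), (array([ 19.1, 121.3]), np.float64(0.024)), (array([ 26.2, 115.5]), np.float64(0.014)), (array([ 23.8, 115.3]), np.float64(0.011))]
scene10 [(array([14. , 47.7]), np.float64(0.049)), (array([10.9, 49.1]), np.float64(0.048)), (array([ 9.5, 44.8]), np.float64(0.042)), (array([15.2, 43.7]), np.float64(0.035)), (array([11.7, 46.7]), np.float64(0.034))]
```

>>> {"op": "apply_moves", "data": {"increments": [0,0,3,0,0,0,0,3,0,0]}}

```text
t: 13.5
eef_pos: [0.5683, 0.1297, -0.0175]
tool_rot: [-0.002, 0.957, 0.29, 0.004]
contact_force: [-5.3, 4.8, 4.4]
gripper_width: 0.001
```

Run:
```python
from h import *
st();o=get_obs();print(o['contact_force'],o['torque'])
im,d=look('scene','scene11');im2,d=look('top','top11')
c=im[160:215,200:270];c=cv2.resize(c,None,fx=10,fy=10,interpolation=cv2.INTER_CUBIC);c=np.clip((c.astype(float)-10)*2.2,0,255).astype(np.uint8)
cv2.imwrite('pics/c15.png',c)
r=rect(im2,'top',.5,.65,.03,.2,3500);r=np.clip((r.astype(float)-10)*2.,0,255).astype(np.uint8)
cv2.imwrite('pics/c16.png',r)
```

```text
t 13.5 pos [ 0.5683  0.1297 -0.0175] yaw 33.77 tilt [0.007 0.006] F [-5.3  4.8  4.4] w 0.001 q1,7 [-0.06  0.64 -0.36  1.91  0.35  0.64 -1.61]
jig frame [15.  31.1]
[-5.25866921  4.83316134  4.36930433] [1.05367442 1.06849312 0.0194894 ]
```

View pics/c15.png

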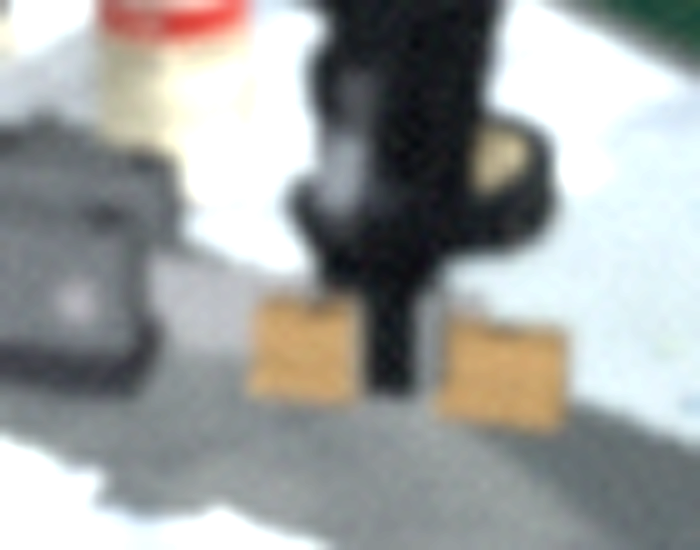

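View pics/c16.png

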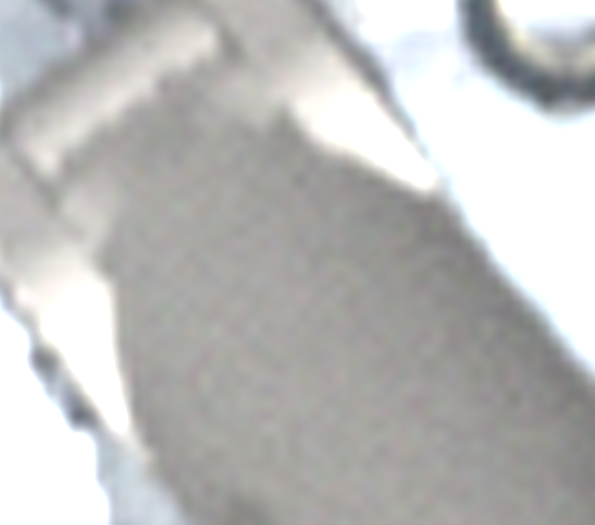

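>>> {"op": "apply_moves", "data": {"increments": [0,0,-15,-3,0,0,0,-20,0,5,0,0,0,0,10,0,0,0,0,10,0,0,0,0,10,0,0,0,0,10,0,0,0,0,10,0,0,0,0,10,0,0,0,0,10,0,0,0,0,10,0,0,0,0,5,0,0,0,0,0]}}

```text
t: 15.1
eef_pos: [0.5441, 0.1681, -0.0122]
tool_rot: [-0.006, 0.872, -0.49, 0.002]
contact_force: [0.2, 0.8, 0.2]
gripper_width: -0.003
```

Run:
```python
from h import *
st([*jw(.016,.050),-.023,-56.5])
im,d=look('scene','scene12');im2,d=look('top','top12')
c=im[140:220,190:290];c=cv2.resize(c,None,fx=7,fy=7,interpolation=cv2.INTER_CUBIC);c=np.clip((c.astype(float)-10)*2.2,0,255).astype(np.uint8)
cv2.imwrite('pics/c17.png',c)
r=rect(im2,'top',.5,.65,.03,.2,3500);r=np.clip((r.astype(float)-10)*2.,0,255).astype(np.uint8)
cv2.imwrite('pics/c18.png',r)
```

```text
t 15.1 pos [ 0.5441  0.1681 -0.0122] yaw -58.72 tilt [0.009 0.009] F [0.2 0.8 0.2] w -0.003 q1,7 [-0.47  0.59  0.08  1.97 -0.09  0.57 -2.92]
jig frame [15.9 76.5]
tool shift mm [26.5 -1.  10.7] roll -2.22
```

View pics/c17.png

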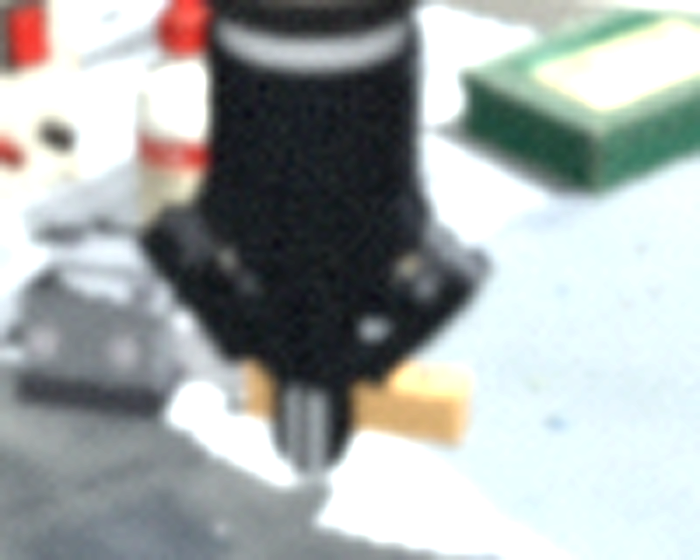

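View pics/c18.png

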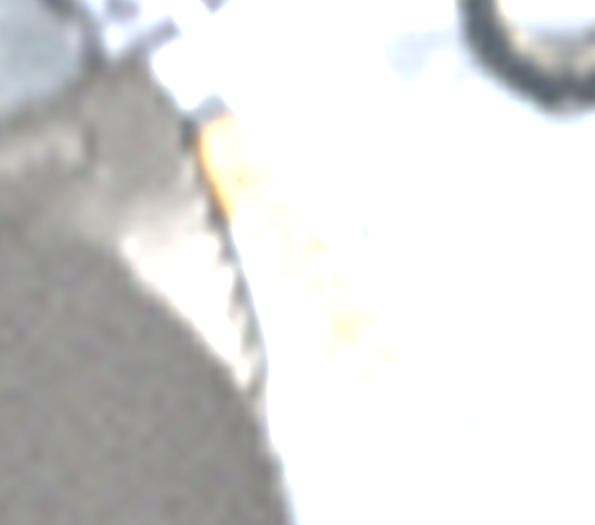

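>>> {"op": "apply_moves", "data": {"increments": [0,0,0,5,-2.2,0,10,0,5,0,0,10,0,0,0,0,8,0,0,0,0,6,0,0,0,0,3,0,0,0,0,3,0,0,0]}}

```text
t: 16.08
eef_pos: [0.5684, 0.1312, -0.0232]
tool_rot: [-0.006, 0.882, -0.472, 0.002]
contact_force: [-0.3, 0.7, 0.6]
gripper_width: -0.001
```

Run:
```python
from h import *
st([*jw(.016,.030),-.022,-56.5])
```

```text
t 16.07 pos [ 0.5684  0.1312 -0.0232] yaw -56.27 tilt [0.009 0.009] F [-0.3  0.7  0.6] w -0.001 q1,7 [-0.38  0.62  0.06  1.94 -0.08  0.57 -2.82]
jig frame [15.8 32.3]
tool shift mm [ 2.3 -0.2 -1.2] roll 0.23
```

>>> {"op": "apply_moves", "data": {"increments": [0,2,0,0,0,0,2,0,0,0,0,2,0,0,0,0,2,0,0,0]}}

```text
t: 16.58
eef_pos: [0.5701, 0.1285, -0.0232]
tool_rot: [-0.006, 0.883, -0.47, -0.001]
contact_force: [-4.1, 3.5, 3.5]
gripper_width: -0.002
```

Run:
```python
from h import *
st()
im,d=look('scene','scene13')
c=im[140:220,190:290];c=cv2.resize(c,None,fx=7,fy=7,interpolation=cv2.INTER_CUBIC);c=np.clip((c.astype(float)-10)*2.2,0,255).astype(np.uint8)
cv2.imwrite('pics/c19.png',c)
```

```text
t 16.57 pos [ 0.5701  0.1285 -0.0232] yaw -56.04 tilt [0.004 0.012] F [-4.1  3.5  3.5] w -0.002 q1,7 [-0.37  0.62  0.06  1.93 -0.08  0.58 -2.8 ]
jig frame [15.9 29.1]
```

View pics/c19.png

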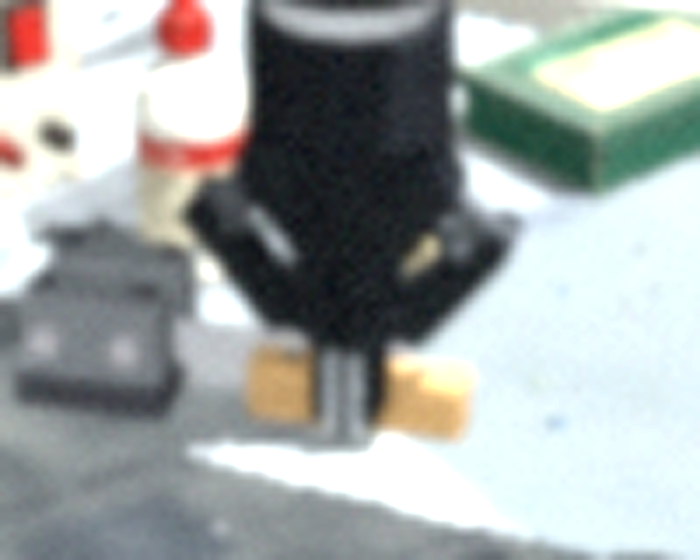

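Run:
```python
from h import *
for nm,a,b in (('s13L',190+250/7,140+425/7),('s13R',190+465/7,140+440/7),('s10L',225,199.5),('s10R',256.5,203)): print(nm,tojig(w(a,b,0,'scene')))
```

```text
s13L [53.8 28.4]
s13R [-27.9  18.6]
s10L [57.5 22.9]
s10R [-28.2  19.3]
```

>>> {"op": "apply_moves", "data": {"increments": [0,-15,0,-5,0,0,-40,0,-20,0,0,-40,0,-30,0,0,-10,0,-10,0]}}

```text
t: 17.12
eef_pos: [0.5088, 0.2179, 0.0442]
tool_rot: [-0.006, 0.882, -0.47, -0.001]
contact_force: [0.7, -0.2, -0.2]
gripper_width: 0.002
```

Run:
```python
from h import *
st()
im,d=look('scene','scene14');im2,d=look('top','top14')
c=im[170:215,205:270];c=cv2.resize(c,None,fx=11,fy=11,interpolation=cv2.INTER_CUBIC);
cv2.imwrite('pics/c20.png',c)
r=rect(im2,'top',.54,.66,.06,.19,5500)
cv2.imwrite('pics/c21.png',r)
```

```text
t 17.12 pos [0.5088 0.2179 0.0442] yaw -56.12 tilt [0.004 0.012] F [ 0.7 -0.2 -0.2] w 0.002 q1,7 [-0.64  0.48  0.17  1.99 -0.14  0.67 -2.94]
jig frame [ 14.  137.5]
```

View pics/c20.png

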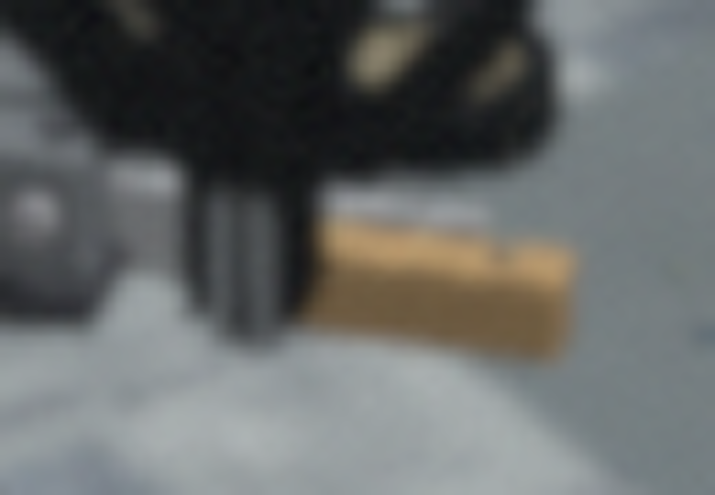

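View pics/c21.png

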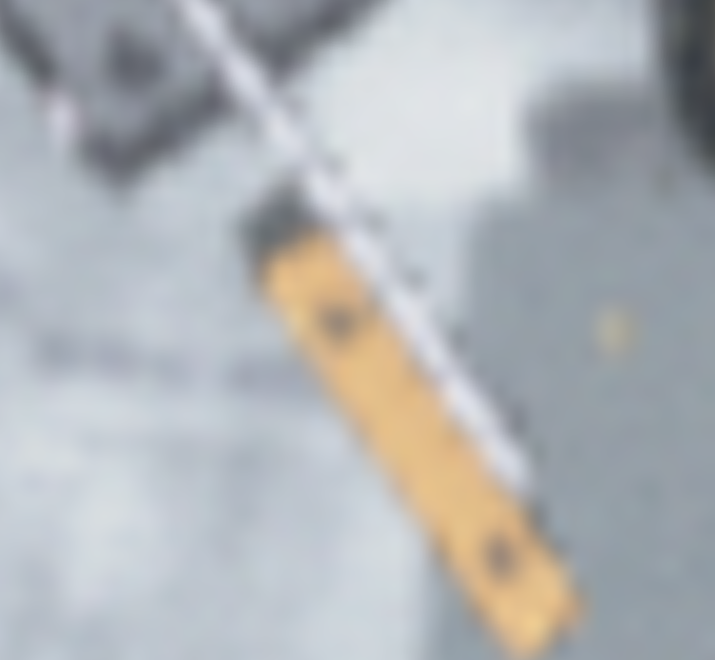

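>>> {"op": "apply_moves", "data": {"increments": [0,0,0,0,-10.5,0,0,0,0,-10.5,0,0,0,0,-10.5,0,0,0,0,-10.5,0,0,0,0,-10.5,0,0,0,0,-10.5,0,0,0,0,-10.5,0,0,0,0,-10.5,0,0,0,0,-5.6,0,-50,20,0,0,0,-30,40,0,0]}}

```text
t: 18.6
eef_pos: [0.4801, 0.1142, 0.0376]
tool_rot: [-0.003, 0.951, 0.308, 0.003]
contact_force: [0.8, -0.2, 0.4]
gripper_width: 0.002
```

Run:
```python
from h import *
st([*jw(-.060,.007),-.022,33.5])
```

```text
t 18.6 pos [0.4801 0.1142 0.0376] yaw 35.92 tilt [0.004 0.008] F [ 0.8 -0.2  0.4] w 0.002 q1,7 [-0.15  0.43 -0.24  2.11  0.16  0.62 -1.45]
jig frame [-67.2  66.8]
tool shift mm [ 4.2 60.4 59.3] roll 2.42
```

>>> {"op": "apply_moves", "data": {"increments": [0,0,30,28,2.4,0,0,26,25,0,0,0,0,0,0]}}

```text
t: 18.98
eef_pos: [0.5126, 0.0594, -0.0178]
tool_rot: [-0.002, 0.959, 0.283, 0.003]
contact_force: [-0.8, 0.1, 0.9]
gripper_width: 0.0
```

Run:
```python
from h import *
st([*jw(-.011,.007),-.021,33.5])
```

```text
t 18.98 pos [ 0.5126  0.0594 -0.0178] yaw 32.86 tilt [0.004 0.005] F [-0.8  0.1  0.9] w 0.0 q1,7 [-0.08  0.55 -0.19  2.08  0.19  0.53 -1.41]
jig frame [-70.3   3.2]
tool shift mm [59.3 -4.4  3.6] roll -0.64
```

>>> {"op": "apply_moves", "data": {"increments": [0,8,-4,3,-0.6,0,10,0,0,0,0,8,0,0,0,0,6,0,0,0,0,6,0,0,0,0,6,0,0,0,0,4,0,0,0,0,0,0,0,0]}}

```text
t: 19.98
eef_pos: [0.5533, 0.0951, -0.019]
tool_rot: [-0.003, 0.957, 0.29, 0.004]
contact_force: [0.4, -0.1, 0.2]
gripper_width: 0.004
```

Run:
```python
from h import *
st([*jw(-.011,.007),-.021,33.5])
```

```text
t 19.98 pos [ 0.5533  0.0951 -0.019 ] yaw 33.75 tilt [0.006 0.007] F [ 0.4 -0.1  0.2] w 0.004 q1,7 [-0.13  0.6  -0.19  1.97  0.19  0.58 -1.43]
jig frame [-16.6  10.6]
tool shift mm [5.6 3.6 2.1] roll 0.25
```

>>> {"op": "apply_moves", "data": {"increments": [0,-1,4,1,0,0,3,0,0,0,0,2,0,0,0,0,2,0,0,0]}}

```text
t: 20.48
eef_pos: [0.56, 0.0938, -0.0202]
tool_rot: [-0.002, 0.957, 0.29, 0.003]
contact_force: [-3.9, -3.1, 2.7]
gripper_width: -0.005
```

Run:
```python
from h import *
st([*jw(-.011,.007),-.021,33.5])
```

```text
t 20.48 pos [ 0.56    0.0938 -0.0202] yaw 33.68 tilt [0.004 0.006] F [-3.9 -3.1  2.7] w -0.005 q1,7 [-0.12  0.61 -0.19  1.96  0.19  0.59 -1.42]
jig frame [-11.8   5.8]
tool shift mm [ 0.8 -1.2  0.8] roll 0.18
```

Contact at x = −11.8, with force along −x. I back off and look.

>>> {"op": "apply_moves", "data": {"increments": [0,1.5,0,0,0,0,1,0,0,0,0,-15,0,-3,0,0,-40,0,-30,0,0,-50,0,-30,0,0,-20,20,0,0]}}

```text
t: 21.22
eef_pos: [0.4653, 0.0083, 0.0437]
tool_rot: [-0.002, 0.956, 0.292, 0.004]
contact_force: [0.4, 0.2, -0.7]
gripper_width: 0.002
```

Run:
```python
from h import *
st()
im,d=look('scene','scene15');im2,d=look('top','top15')
c=im[170:215,205:270];c=cv2.resize(c,None,fx=11,fy=11,interpolation=cv2.INTER_CUBIC);
cv2.imwrite('pics/c22.png',c)
r=rect(im2,'top',.54,.66,.06,.19,5500)
cv2.imwrite('pics/c23.png',r)
```

```text
t 21.23 pos [0.4653 0.0083 0.0437] yaw 33.94 tilt [0.006 0.007] F [ 0.4  0.2 -0.7] w 0.002 q1,7 [ 0.05  0.38 -0.24  2.17  0.14  0.6  -1.26]
jig frame [-137.9  -13.3]
```

View pics/c22.png

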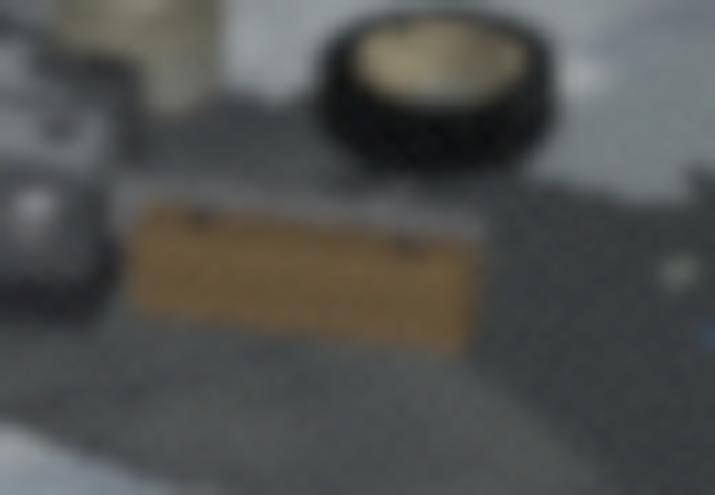

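View pics/c23.png

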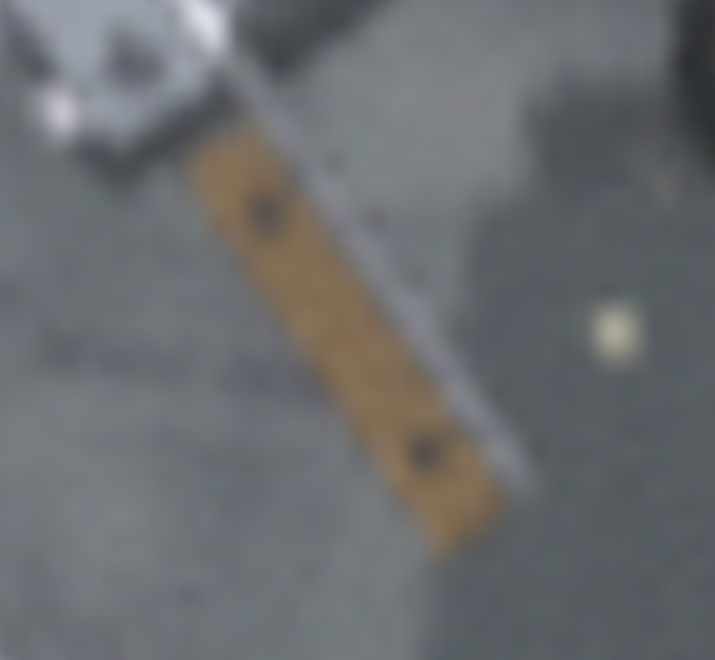

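View pics/top15.png

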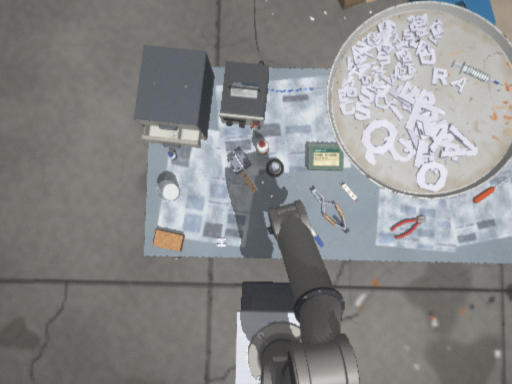

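Run:
```python
from ov import *
ov('top15','top','o3',None,None,(.490,-.1705,np.deg2rad(40)),(.4,.62,-.29,-.04),3000)
ov('scene15','scene','o4',None,None,(.490,-.1705,np.deg2rad(40)),(.4,.62,-.29,-.04),3000)
```

```text
(no output)
```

View pics/o3.png

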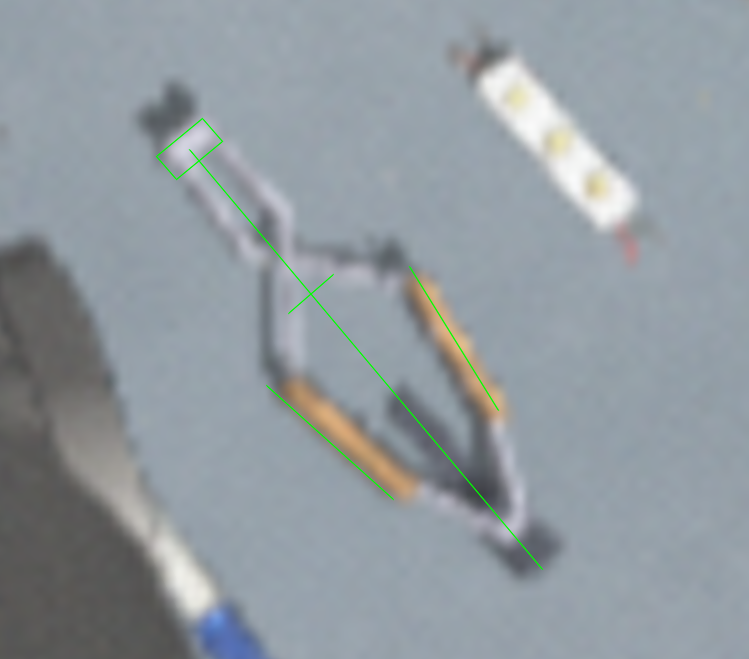

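View pics/o4.png

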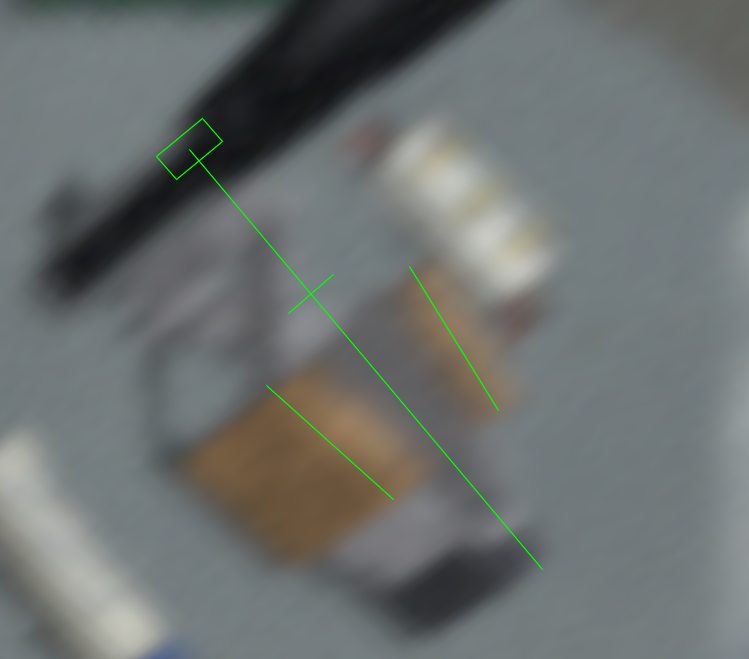

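Run:
```python
from h import *
st([.4897,-.1743,.03,40.8])
```

```text
t 21.32 pos [0.4659 0.0055 0.0427] yaw 33.61 tilt [0.004 0.005] F [ 0.6  0.4 -0.2] w 0.002 q1,7 [ 0.05  0.38 -0.23  2.17  0.14  0.6  -1.26]
jig frame [-139.   -15.9]
tool shift mm [-79.8 162.9  11.9] roll -7.19
```

>>> {"op": "apply_moves", "data": {"increments": [85,0,0,0,-7,85,-15,43,0,0,85,-25,43,0,0,85,-25,43,0,0,85,-10,10,0,0,85,0,0,0,0]}}

```text
t: 22.08
eef_pos: [0.505, -0.1486, 0.043]
tool_rot: [-0.001, 0.936, 0.352, 0.008]
contact_force: [-0.4, -0.2, 0.5]
gripper_width: 0.99
```

Run:
```python
from h import *
st([.4897,-.1743,-.027,40.8])
```

```text
t 22.07 pos [ 0.505  -0.1486  0.043 ] yaw 41.16 tilt [0.014 0.008] F [-0.4 -0.2  0.5] w 0.99 q1,7 [ 0.36  0.45 -0.23  2.03  0.15  0.66 -0.82]
jig frame [-191.5 -166. ]
tool shift mm [-29.5   9.1  69.5] roll 0.36
```

>>> {"op": "apply_moves", "data": {"increments": [85,-25,9,0,0.4,85,-4,0,10,0,85,0,0,0,0]}}

```text
t: 22.45
eef_pos: [0.4899, -0.1684, 0.032]
tool_rot: [-0.003, 0.936, 0.352, 0.009]
contact_force: [0.4, 0.3, 0.5]
gripper_width: 0.996
```

Run:
```python
from h import *
st([.4897,-.1743,-.027,40.8])
im,d=look('scene','scene16')
c=im[110:215,240:380];c=cv2.resize(c,None,fx=5.5,fy=5.5,interpolation=cv2.INTER_CUBIC);
cv2.imwrite('pics/c24.png',c)
```

```text
t 22.45 pos [ 0.4899 -0.1684  0.032 ] yaw 41.17 tilt [0.015 0.011] F [0.4 0.3 0.5] w 0.996 q1,7 [ 0.41  0.46 -0.23  2.06  0.15  0.62 -0.77]
jig frame [-214.9 -174.2]
tool shift mm [-5.2  4.2 58.9] roll 0.37
```

View pics/c24.png

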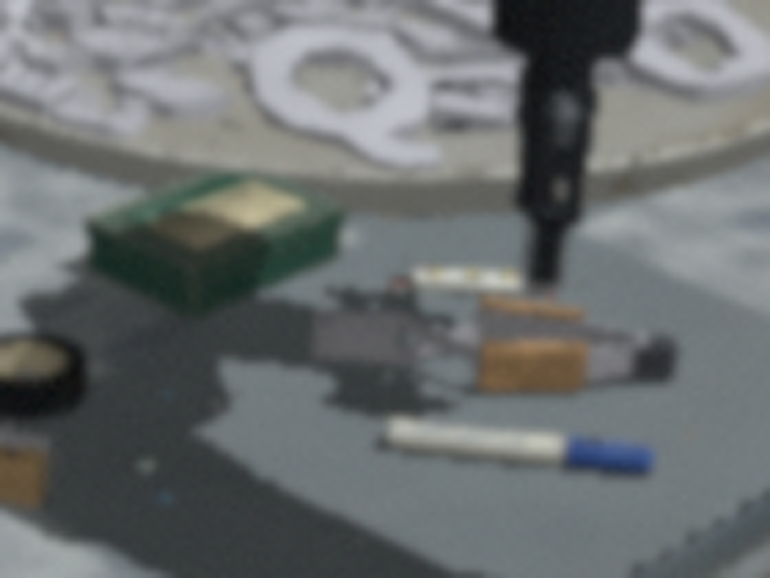

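>>> {"op": "apply_moves", "data": {"increments": [85,-4,4,20,0.3,85,0,0,15,0,85,0,0,0,0]}}

```text
t: 22.88
eef_pos: [0.4929, -0.1698, -0.0031]
tool_rot: [-0.003, 0.936, 0.352, 0.011]
contact_force: [0.1, 1.1, 0.2]
gripper_width: 0.994
```

Run:
```python
from h import *
st([.4897,-.1743,-.027,40.8])
im,d=look('scene','scene17');look('top','top17')
c=im[110:215,240:380];c=cv2.resize(c,None,fx=5.5,fy=5.5,interpolation=cv2.INTER_CUBIC);
cv2.imwrite('pics/c25.png',c)
```

```text
t 22.88 pos [ 0.4929 -0.1698 -0.0031] yaw 41.19 tilt [0.018 0.012] F [0.1 1.1 0.2] w 0.994 q1,7 [ 0.39  0.53 -0.21  2.07  0.17  0.55 -0.79]
jig frame [-213.2 -177. ]
tool shift mm [-5.9  1.2 23.8] roll 0.39
```

View pics/c25.png

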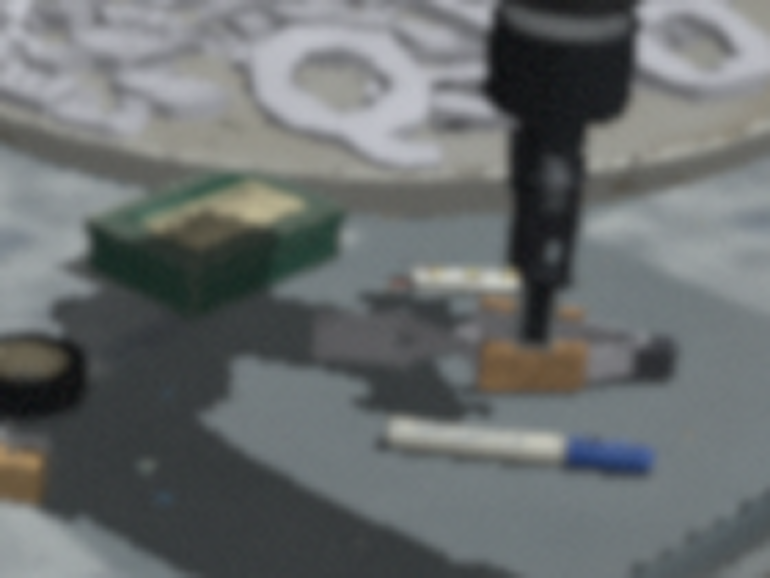

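Run:
```python
from h import *
p=np.array([.4929,-.1698]);a=np.deg2rad(41.2);ey=np.array([-np.sin(a),np.cos(a)])
for s in(-50,50,0):
  for z in(.027,.04,.055):
    q=proj('scene',[*(p+ey*s/1000),z]);print(s,z,((q-[240,110])*5.5).round())
```

```text
-50 0.027 [518. 283.]
-50 0.04 [520. 261.]
-50 0.055 [523. 236.]
50 0.027 [526. 369.]
50 0.04 [528. 347.]
50 0.055 [531. 320.]
0 0.027 [522. 325.]
0 0.04 [524. 302.]
0 0.055 [527. 277.]
```

>>> {"op": "apply_moves", "data": {"increments": [85,-5,1,12,0.3,85,-1,0,10,0,85,0,0,0,0]}}

```text
t: 23.35
eef_pos: [0.4906, -0.1753, -0.0248]
tool_rot: [-0.001, 0.937, 0.349, 0.012]
contact_force: [0.2, -0.4, 0.8]
gripper_width: 1.0
```

Run:
```python
from h import *
st([.4897,-.1743,-.027,40.8])
im,d=look('scene','scene18');im2,d=look('top','top18')
c=im[110:215,240:380];c=cv2.resize(c,None,fx=5.5,fy=5.5,interpolation=cv2.INTER_CUBIC);
cv2.imwrite('pics/c26.png',c)
```

```text
t 23.35 pos [ 0.4906 -0.1753 -0.0248] yaw 40.84 tilt [0.022 0.011] F [ 0.2 -0.4  0.8] w 1.0 q1,7 [ 0.39  0.56 -0.2   2.08  0.19  0.5  -0.79]
jig frame [-218.2 -180.3]
tool shift mm [-0.1 -1.4  2.2] roll 0.04
```

View pics/c26.png

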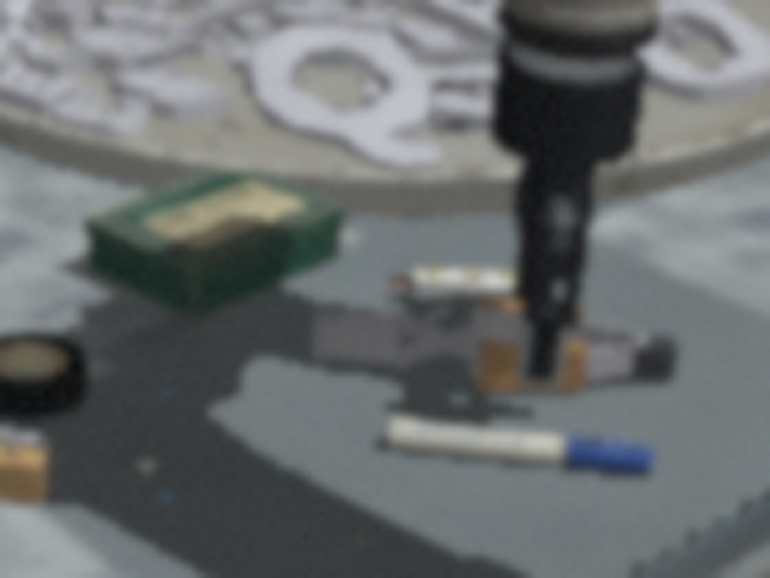

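>>> {"op": "apply_moves", "data": {"increments": [60,0,0,2,0,50,0,0,0,0,42,0,0,0,0,34,0,0,0,0,34,0,0,0,0,34,0,0,0,0], "squeeze": 40}}

```text
t: 24.2
eef_pos: [0.4941, -0.1746, -0.024]
tool_rot: [-0.0, 0.937, 0.349, 0.015]
contact_force: [0.2, 0.4, -0.6]
gripper_width: 0.403
```

Run:
```python
from h import *
st([.4897,-.1743,-.027,40.8])
im,d=look('scene','scene19');im2,d=look('top','top19')
c=im[110:215,240:380];c=cv2.resize(c,None,fx=5.5,fy=5.5,interpolation=cv2.INTER_CUBIC);
cv2.imwrite('pics/c27.png',c)
cv2.imwrite('pics/c28.png',rect(im2,'top',.4,.62,-.29,-.04,3000))
```

```text
t 24.2 pos [ 0.4941 -0.1746 -0.024 ] yaw 40.93 tilt [0.028 0.011] F [ 0.2  0.4 -0.6] w 0.403 q1,7 [ 0.39  0.56 -0.2   2.07  0.19  0.5  -0.8 ]
jig frame [-214.9 -181.7]
tool shift mm [-3.2 -3.2  2.9] roll 0.13
```

View pics/c27.png

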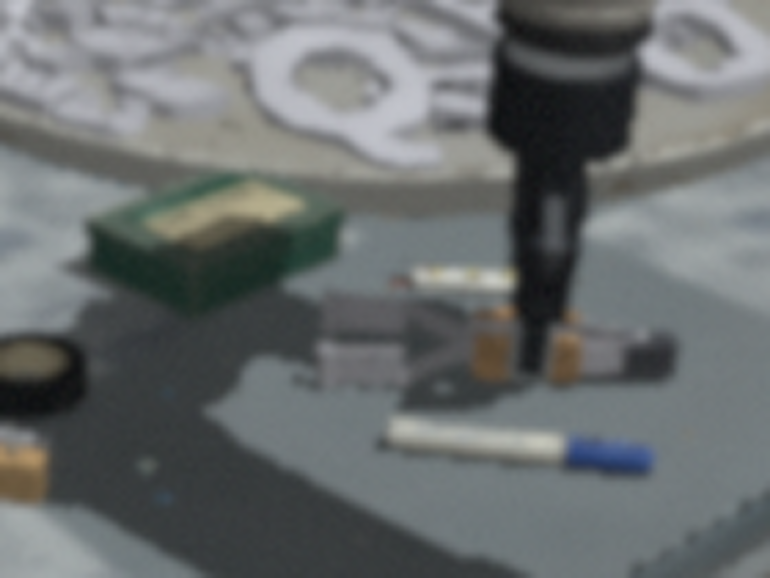

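View pics/c28.png

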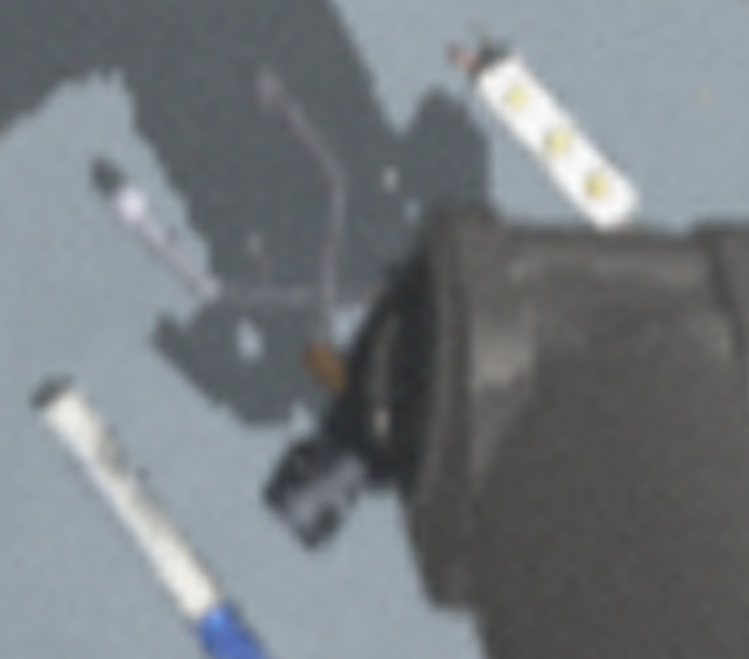

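>>> {"op": "apply_moves", "data": {"increments": [34,0,0,-10,0,34,0,0,-15,0,34,0,0,-10,0]}}

```text
t: 24.68
eef_pos: [0.4921, -0.1751, 0.0125]
tool_rot: [-0.001, 0.937, 0.349, 0.014]
contact_force: [0.9, -0.2, -1.2]
gripper_width: 0.407
```

Run:
```python
from h import *
st([*jw(-.16,.0068),.01,33.5])
im,d=look('scene','scene20')
c=im[110:215,240:380];c=cv2.resize(c,None,fx=5.5,fy=5.5,interpolation=cv2.INTER_CUBIC);
cv2.imwrite('pics/c29.png',c)
```

```text
t 24.68 pos [ 0.4921 -0.1751  0.0125] yaw 40.9 tilt [0.026 0.011] F [ 0.9 -0.2 -1.2] w 0.407 q1,7 [ 0.41  0.5  -0.22  2.07  0.16  0.57 -0.77]
jig frame [-216.8 -181. ]
tool shift mm [  80.4 -178.9    3.1] roll 7.4
```

View pics/c29.png

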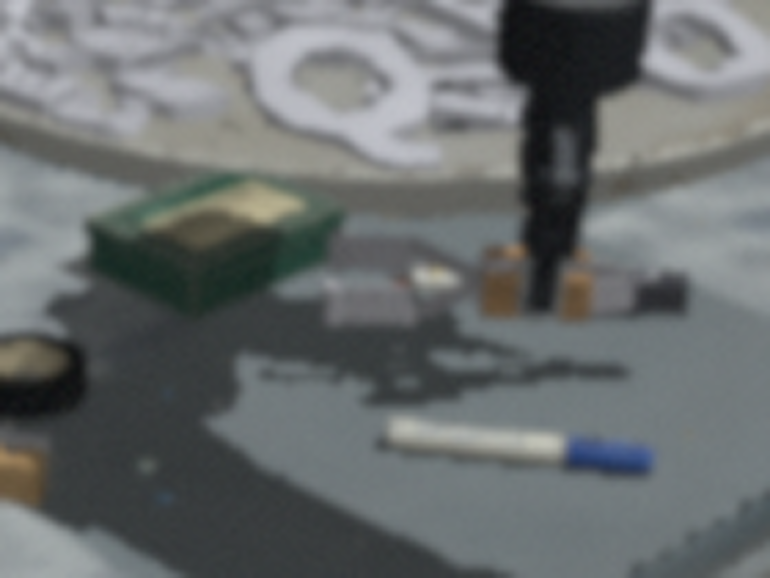

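>>> {"op": "apply_moves", "data": {"increments": [34,0,0,0,7.4,34,10,-40,0,0,34,15,-45,0,0,34,15,-45,0,0,34,10,-30,0,0,34,0,0,0,0]}}

```text
t: 25.48
eef_pos: [0.4485, -0.011, 0.017]
tool_rot: [0.0, 0.958, 0.285, 0.018]
contact_force: [1.8, -0.3, -0.7]
gripper_width: 0.403
```

Run:
```python
from h import *
st([*jw(-.145,.0068),-.022,33.5])
```

```text
t 25.48 pos [ 0.4485 -0.011   0.017 ] yaw 33.1 tilt [0.034 0.009] F [ 1.8 -0.3 -0.7] w 0.403 q1,7 [ 0.05  0.39 -0.19  2.24  0.15  0.48 -1.24]
jig frame [-162.5  -20.1]
tool shift mm [ 16.  -27.4  39.3] roll -0.4
```

>>> {"op": "apply_moves", "data": {"increments": [34,14,-22,0,-0.4,34,0,-5,15,0,34,0,0,12,0,34,0,0,0,0]}}

```text
t: 25.98
eef_pos: [0.4488, 0.017, -0.0094]
tool_rot: [0.002, 0.958, 0.286, 0.019]
contact_force: [0.4, -0.5, -0.9]
gripper_width: 0.403
```

Run:
```python
from h import *
st([*jw(-.145,.0068),-.022,33.5])
im,d=look('scene','scene21');im2,d=look('top','top21')
c=im[150:230,200:320];c=cv2.resize(c,None,fx=6,fy=6,interpolation=cv2.INTER_CUBIC);
cv2.imwrite('pics/c30.png',c)
cv2.imwrite('pics/c31.png',rect(im2,'top',.42,.64,.0,.2,3000))
```

```text
t 25.98 pos [ 0.4488  0.017  -0.0094] yaw 33.29 tilt [0.038 0.008] F [ 0.4 -0.5 -0.9] w 0.403 q1,7 [-0.04  0.45 -0.17  2.26  0.18  0.41 -1.34]
jig frame [-146.9    3.1]
tool shift mm [ 1.4 -3.9 12.6] roll -0.21
```

View pics/c30.png

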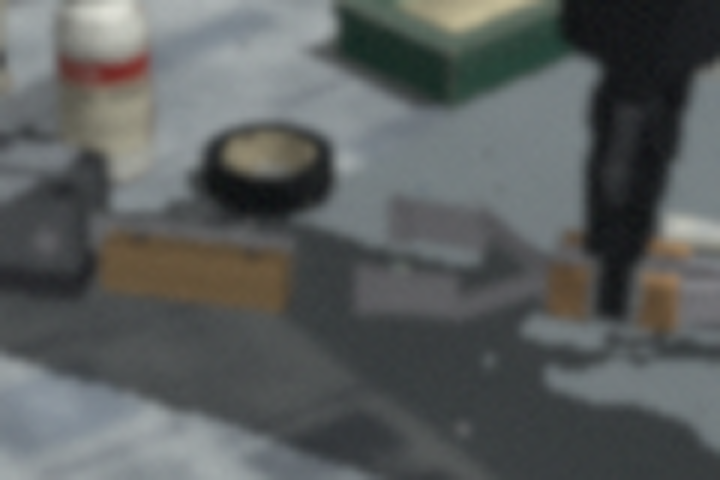

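View pics/c31.png

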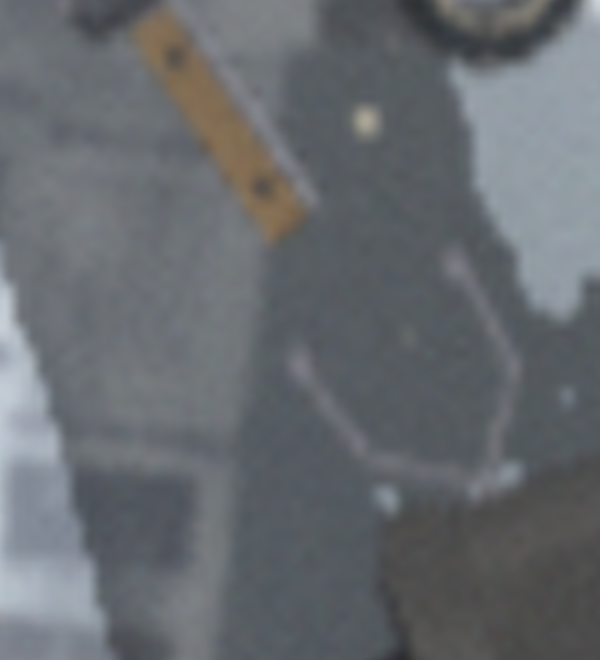

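>>> {"op": "apply_moves", "data": {"increments": [34,0,-5,6,0,34,0,0,6,-0.2,34,0,0,0,0]}}

```text
t: 26.45
eef_pos: [0.4474, 0.0211, -0.021]
tool_rot: [0.002, 0.958, 0.287, 0.02]
contact_force: [0.4, 0.8, -1.4]
gripper_width: 0.408
```

Run:
```python
from h import *
st([*jw(-.090,.0085),-.022,33.5])
```

```text
t 26.45 pos [ 0.4474  0.0211 -0.021 ] yaw 33.42 tilt [0.04  0.008] F [ 0.4  0.8 -1.4] w 0.408 q1,7 [-0.06  0.47 -0.15  2.26  0.19  0.38 -1.36]
jig frame [-145.8    7.2]
tool shift mm [55.7 -1.4  3.1] roll -0.08
```

>>> {"op": "apply_moves", "data": {"increments": [34,7,-1,0.3,0,34,7,0,0.3,0,34,7,0,0.3,0,34,5,0,0.3,0]}}

```text
t: 26.95
eef_pos: [0.4706, 0.0375, -0.021]
tool_rot: [0.002, 0.958, 0.287, 0.021]
contact_force: [-0.3, 0.5, -0.8]
gripper_width: 0.404
```

Run:
```python
from h import *
st([*jw(-.090,.0085),-.022,33.5])
im,d=look('scene','scene22');im2,d=look('top','top22')
c=im[150:230,200:320];c=cv2.resize(c,None,fx=6,fy=6,interpolation=cv2.INTER_CUBIC);
cv2.imwrite('pics/c32.png',c)
r=rect(im2,'top',.48,.64,.02,.18,4000);r=np.clip(r.astype(float)*1.8-20,0,255).astype(np.uint8)
cv2.imwrite('pics/c33.png',r)
```

```text
t 26.95 pos [ 0.4706  0.0375 -0.021 ] yaw 33.43 tilt [0.041 0.008] F [-0.3  0.5 -0.8] w 0.404 q1,7 [-0.08  0.49 -0.15  2.21  0.19  0.41 -1.38]
jig frame [-117.4    8.1]
tool shift mm [27.3 -0.4  2.1] roll -0.07
```

View pics/c32.png

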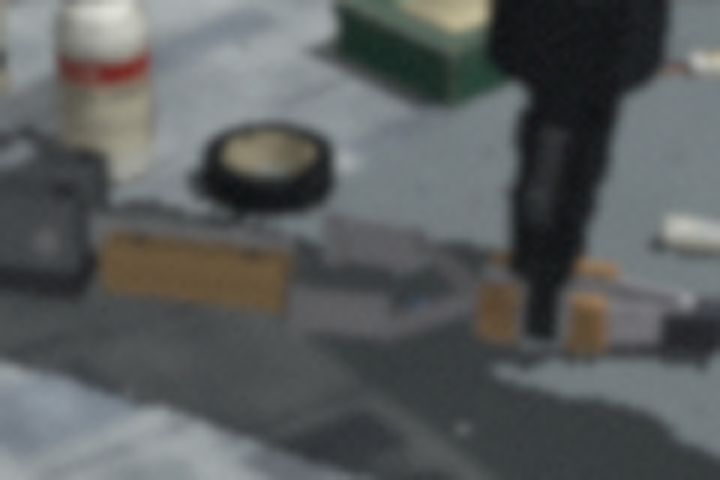

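View pics/c33.png

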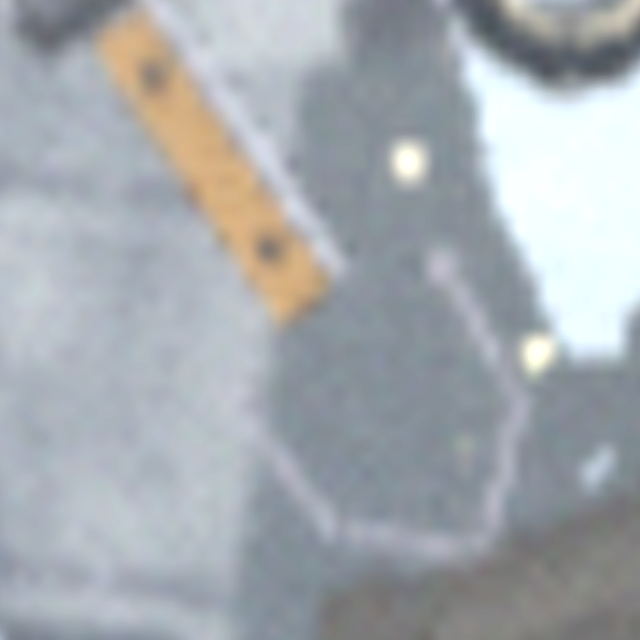

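>>> {"op": "apply_moves", "data": {"increments": [34,6,0,0.3,0,34,7,0,0.3,0,34,7,0,0.3,0,34,4,0,0.3,0,34,0,0,0,0]}}

```text
t: 27.68
eef_pos: [0.4921, 0.0517, -0.0213]
tool_rot: [0.002, 0.958, 0.287, 0.021]
contact_force: [-0.5, -0.8, -0.0]
gripper_width: 0.406
```

Run:
```python
from h import *
st([*jw(-.090,.0085),-.022,33.5])
im,d=look('scene','scene23');im2,d=look('top','top23')
c=im[150:230,200:320];c=cv2.resize(c,None,fx=6,fy=6,interpolation=cv2.INTER_CUBIC);
cv2.imwrite('pics/c34.png',c)
r=rect(im2,'top',.48,.64,.02,.18,4000);r=np.clip(r.astype(float)*1.8-20,0,255).astype(np.uint8)
cv2.imwrite('pics/c35.png',r)
```

```text
t 27.68 pos [ 0.4921  0.0517 -0.0213] yaw 33.44 tilt [0.041 0.008] F [-0.5 -0.8 -0. ] w 0.406 q1,7 [-0.11  0.52 -0.15  2.16  0.18  0.43 -1.39]
jig frame [-91.7   8.1]
tool shift mm [ 1.7 -0.4  0.7] roll -0.06
```

View pics/c34.png

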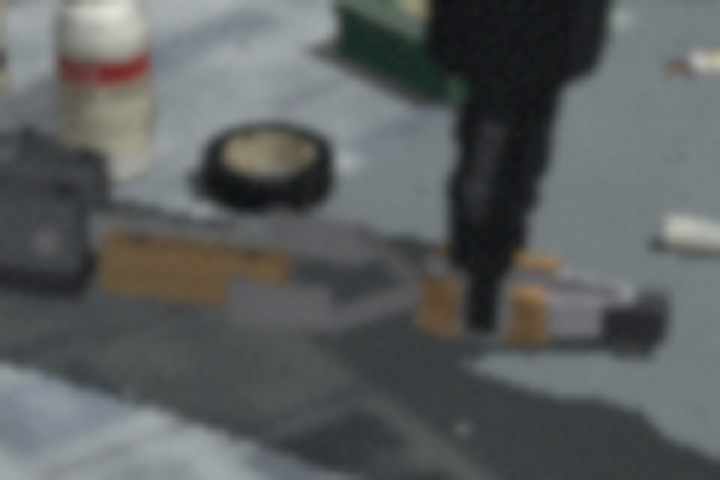

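View pics/c35.png

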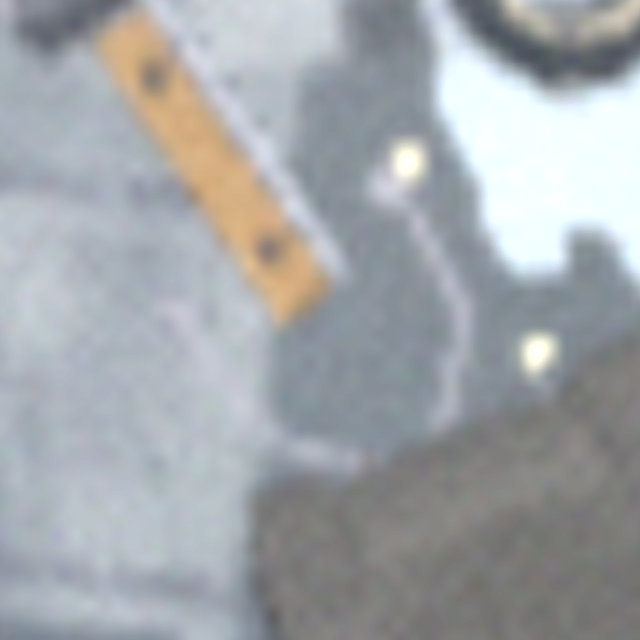

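>>> {"op": "apply_moves", "data": {"increments": [34,0,0,1.5,0,34,0,0,1.5,0]}}

```text
t: 28.02
eef_pos: [0.4915, 0.0511, -0.0243]
tool_rot: [0.002, 0.958, 0.287, 0.021]
contact_force: [-3.4, 0.3, 14.0]
gripper_width: 0.406
```

Run:
```python
from h import *
st([*jw(-.090,.0085),-.024,33.5])
```

```text
t 28.02 pos [ 0.4915  0.0511 -0.0243] yaw 33.4 tilt [0.041 0.008] F [-3.4  0.3 14. ] w 0.406 q1,7 [-0.11  0.52 -0.15  2.16  0.18  0.43 -1.39]
jig frame [-92.5   7.9]
tool shift mm [ 2.5 -0.6 -0.2] roll -0.1
```

>>> {"op": "apply_moves", "data": {"increments": [37,0,0,-1,0,40,0,0,0,0,43,0,0,0,0,46,0,0,0,0,49,0,0,0,0,54,0,0,0,0,62,0,0,0,0,70,0,0,0,0]}}

```text
t: 29.02
eef_pos: [0.4914, 0.0509, -0.0234]
tool_rot: [0.002, 0.958, 0.287, 0.021]
contact_force: [0.2, 0.2, -0.2]
gripper_width: 0.819
```

Run:
```python
from h import *
st()
im,d=look('scene','scene24');im2,d=look('top','top24')
c=im[150:230,200:320];c=cv2.resize(c,None,fx=6,fy=6,interpolation=cv2.INTER_CUBIC);
cv2.imwrite('pics/c36.png',c)
r=rect(im2,'top',.48,.64,.02,.18,4000);r=np.clip(r.astype(float)*1.8-20,0,255).astype(np.uint8)
cv2.imwrite('pics/c37.png',r)
```

```text
t 29.02 pos [ 0.4914  0.0509 -0.0234] yaw 33.39 tilt [0.041 0.008] F [ 0.2  0.2 -0.2] w 0.819 q1,7 [-0.11  0.52 -0.15  2.16  0.18  0.43 -1.39]
jig frame [-92.7   7.8]
```

View pics/c36.png

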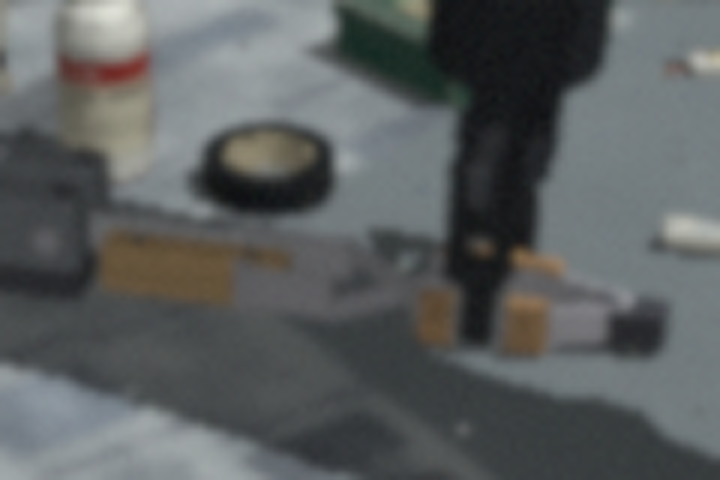

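View pics/c37.png

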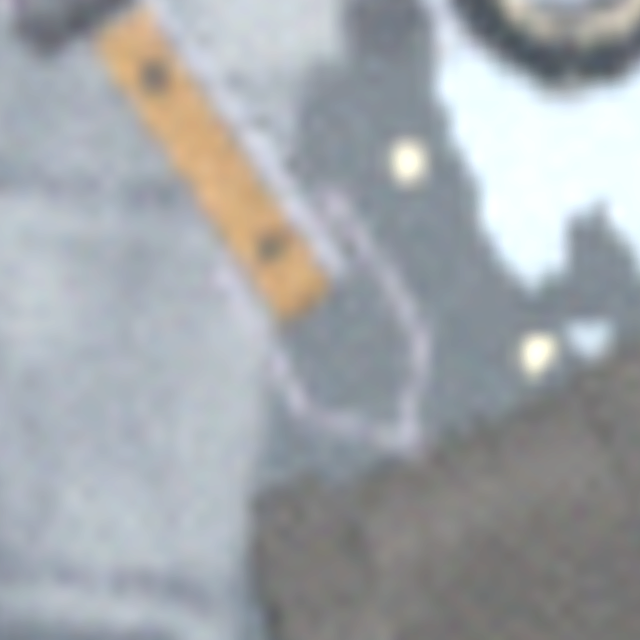

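>>> {"op": "apply_moves", "data": {"increments": [82,0,0,0,0,82,0,0,0,0,82,0,0,-8,0,82,0,0,-15,0,82,0,0,-30,0,82,0,0,-40,0,82,0,0,-40,0,82,0,60,-20,0,82,0,60,0,0,82,0,60,0,0,82,0,60,0,0]}}

```text
t: 30.5
eef_pos: [0.6203, -0.1483, 0.1492]
tool_rot: [0.002, 0.956, 0.293, 0.025]
contact_force: [1.2, 1.3, -0.5]
gripper_width: 0.96
```

Run:
```python
from h import *
st()
im,d=look('scene','scene25');im2,d=look('top','top25')
c=im[150:230,200:320];c=cv2.resize(c,None,fx=6,fy=6,interpolation=cv2.INTER_CUBIC);
cv2.imwrite('pics/c38.png',c)
r=rect(im2,'top',.42,.64,.0,.19,3000)
cv2.imwrite('pics/c39.png',r)
```

```text
t 30.5 pos [ 0.6203 -0.1483  0.1492] yaw 34.12 tilt [0.05 0.01] F [ 1.2  1.3 -0.5] w 0.96 q1,7 [ 0.24  0.45 -0.13  1.73  0.05  0.92 -0.88]
jig frame [ -95.1 -229.4]
```

View pics/c38.png

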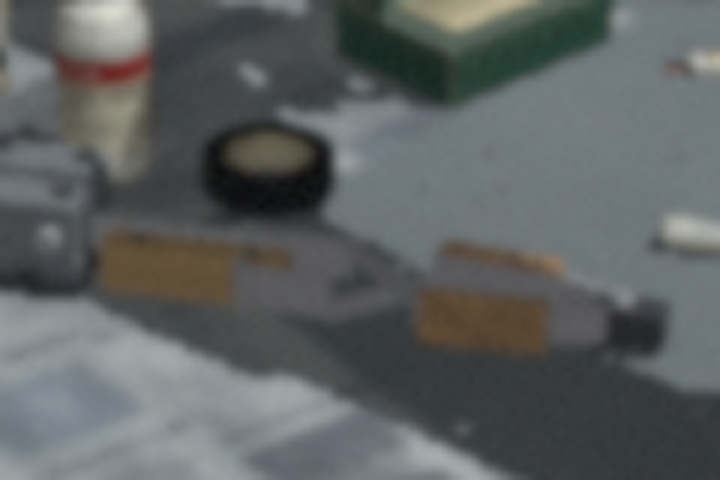

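View pics/c39.png

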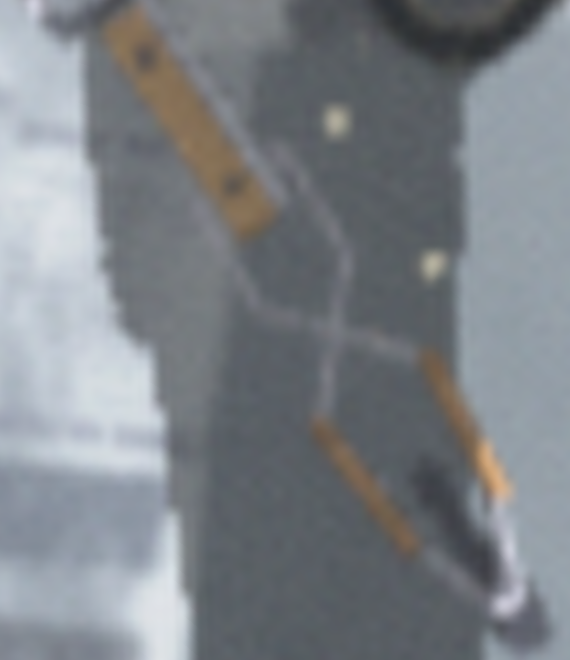

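View pics/top25.png

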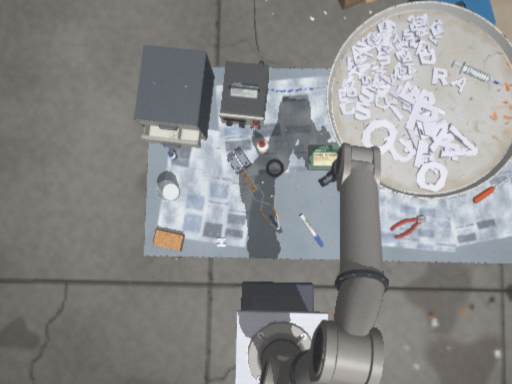

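Run:
```python
from h import *
d=np.load('pics/scene25.npy');P,u,v=pts('scene',d)
for nm,a,b in(('neargriptop',480,293),('heel',640,300),('armnear',260,275),('neargripbot',480,345)):
    m=(abs(u-(200+a/6))<=1.5)&(abs(v-(150+b/6))<=1); print(nm,np.median(P[m],axis=0).round(3))
for nm,a,b in(('gripbotL',418,345),('gripbotR',547,352)):
    print(nm,tojig(w(200+a/6,150+b/6,.003,'scene')))
for nm,a,b in(('gripbotL',418,290),('gripbotR',547,298)):
    print(nm,tojig(w(200+a/6,150+b/6,.029,'scene')))
st()
```

```text
neargriptop [0.491 0.056 0.019]
heel [0.434 0.016 0.023]
armnear [0.563 0.12  0.022]
neargripbot [0.479 0.068 0.001]
gripbotL [-67.6  37.2]
gripbotR [-122.6   28.9]
gripbotL [-66.5  34.7]
gripbotR [-121.2   27.4]
t 30.6 pos [ 0.6215 -0.1551  0.149 ] yaw 33.59 tilt [0.052 0.006] F [-0.1  0.4  0.1] w 0.958 q1,7 [ 0.25  0.45 -0.12  1.73  0.05  0.92 -0.88]
jig frame [ -97.9 -235.8]
```

The tweezers lie flat: the grip bottoms fit z ≈ 3 mm and the tops ≈ 29 mm. The pinch is in place and the arm is clear, so I am handing in.

```bash
python3 -c "
from station import *
print(hand_in())"
```

```text
the job is handed in; nothing more can be done
None
```

The batten lies along the strip with its end level with the strip's free end. The tweezers pinch the two together about 15 mm in from that end. I handed the job in at about 30.6 s of the 58 s allowed, with the arm clear of everything.

**Batten:** I slid it along the table with the closed fingers. One push went against its side, and one went against its end until the fingers met the strip's end.

**Tweezers:** I squeezed them open, lifted them over, slid the open jaws around the end, and let go gradually on the table.

**Last checks:**
- The top view shows a tip on either side of strip and batten, and the ends level to within about 1–2 mm.
- The scene view fits the grips lying flat, about 3 to 29 mm above the table.
- In the last top picture, the marker, tape roll and glue bottle looked unmoved. I did not measure any of the bystanders.

**What disagreed or failed:**
- **TCP height:** the reported height read 30 mm lower than the real fingertips. I found this by touching the table, at about 20 N, and corrected for it. Because of it, the first side push passed above the batten without moving it.
- **Side push:** in the original hand orientation the push stopped with a gap of about 5 mm to the strip; I did not find out why. Turning the hand 90° brought the batten flush, but joint 7 then read −2.94, close to its −2.96 limit.
- **Camera offset:** the two cameras differed by 2–3 mm.

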